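# Tip the potato tub over the tray lip

## Task

Clear the tray first: lift out the small upside-down domed cover and nest it, still upside down, inside the wide one on the counter. Then stand the tub of potatoes upright on the counter, its long side square against the middle of the tray's low front lip, let go of it, and tip it forward over that lip so that it falls on its side across the lip, mouth in the tray, and all the potatoes roll out into the tray. Leave the tub lying there, do not lift and pour it, and do not disturb the other things on the counter.

Things in the scene. Friction and masses are not known exactly. Their poses are not given: they have to be found in the camera images.
- tray: Fixed shallow metal tray, 300 long (x) by 260 wide (y). Its origin is the middle of the outer, robot-side face of its low front lip, at counter level; x points level from the lip across the tray, z up. The lip is a dark bar along the whole front edge, 9 thick and 12 high: it is the stop over which the tub is tipped. The other three walls are 42 high and 5 thick; the tray's floor is 3 above the counter.
- tub_center (a point): Centre (half-way up) of the narrow open-topped steel tub that holds the three potatoes: 60 (its x) by 160 (its y) by 110 high (its z, which points to the open mouth), walls and floor 4 thick. The same either way round. It stands loose on the counter, left or right of the tray; about 0.5 kg full. The outside of its two long walls can be gripped together, across the 60.
- small_cover_center (a point): Centre of the smaller domed steel cover (29 above its underside), which lies upside down, dome down and mouth up, in the tray. 116 across at the rim, 58 high, wall 8 thick, its outside straight for the top 20; about 0.14 kg; the bare rim can be pinched from above. z points to the mouth.
- wide_cover_center (a point): Centre (19 above its underside) of the wider domed steel cover, which lies upside down, mouth up, loose on the counter on the other side of the tray from the tub. 160 across at the rim, 38 high, wall 6 thick, inner floor 6 above its underside and 50 across, widening upwards, so the smaller cover sits inside it on that floor with its rim about 26 higher than the wide one's rim. z points to the mouth.
- tub: the same tub, with its origin at the centre of its underside. Pushed forward high on its robot-side wall (about 80 up) it pivots at the lip, and past some 45 degrees falls over by itself; if it only leans on the lip, push its raised underside on forward.
- small_cover: the same smaller cover, with its origin at the centre of its underside
- potato0_center (a point): Centre of one of the three potatoes, 72 long (its y), 46 thick, about 85 g, loose in the tub
- potato1_center (a point): Centre of one of the three potatoes, 72 long (its y), 46 thick, about 85 g, loose in the tub
- potato2_center (a point): Centre of one of the three potatoes, 72 long (its y), 46 thick, about 85 g, loose in the tub
- oil: Bystander: amber glass oil bottle, 66 across, 220 tall; origin at the centre of its underside
- mill: Bystander: dark wooden pepper mill, 62 across, 190 tall; origin at the centre of its underside
- jar: Bystander: glass jar with a lid, 66 across, 90 tall; origin at the centre of its underside
- tin: Bystander: food tin, 74 across, 100 tall; origin at the centre of its underside
- canister: Bystander: white canister with a steel lid, 72 across, 120 tall; origin at the centre of its underside
- shaker: Bystander: metal shaker with a dark cap, 62 across, 120 tall; origin at the centre of its underside

How it is judged:
On the way, in this order (a step that is already met when the one before it is completed fails the run):
1. the small cover is nested upside down in the wide cover and let go (horizontal distance between small_cover_center and wide_cover_center below 0.022 m and height (world z) of small_cover_center below 0.05 m and angle between each of small_cover_center, wide_cover_center's own z axis and vertical below 0.2 rad and contact force between the fingers and small_cover below 0.3 N), for 0.2 s.
2. the tub stands upright on the counter, its long side against the middle of the lip, and has been let go (x of tub_center in the frame of tray between -0.042 and -0.02 m and y of tub_center in the frame of tray between -0.055 and 0.055 m and height (world z) of tub_center below 0.065 m and angle between tub_center's own z axis and vertical below 0.08 rad and angle between the x axis of tub_center and the x axis of tray, either way round below 0.2 rad and contact force between the fingers and tub below 0.3 N), for 0.2 s.
3. the tub lies on its side across the lip (angle between tub_center's own z axis and vertical between 1.4 and 2 rad and x of tub_center in the frame of tray between 0 and 0.11 m and y of tub_center in the frame of tray between -0.08 and 0.08 m and height (world z) of tub_center below 0.07 m), for 0.2 s.
At the end, for the whole second after the job is handed in: Small cover level in the wide one (centres within 22 mm, its centre under 50 mm up); tub at rest on its side (tilt 1.4-2.0 rad) across the lip, centre 0-110 mm past the lip face, 80 mm of mid-line, under 70 mm up; all potato centres in the tray beyond the tub mouth, under 60 mm up (all of step 3 and horizontal distance between small_cover_center and wide_cover_center below 0.022 m and height (world z) of small_cover_center below 0.05 m and angle between each of small_cover_center, wide_cover_center's own z axis and vertical below 0.2 rad and linear speed of each of tub, small_cover below 0.03 m/s and x of potato0_center in the frame of tray between 0.02 and 0.3 m and y of potato0_center in the frame of tray between -0.13 and 0.13 m and height (world z) of each of potato0_center, potato1_center, potato2_center below 0.06 m and z of each of potato0_center, potato1_center, potato2_center in the frame of tub_center above 0.055 m and x of potato1_center in the frame of tray between 0.02 and 0.3 m and y of potato1_center in the frame of tray between -0.13 and 0.13 m and x of potato2_center in the frame of tray between 0.02 and 0.3 m and y of potato2_center in the frame of tray between -0.13 and 0.13 m); the robot touches nothing.
It fails at once if the tub is tilted while lifted clear (poured from the hand) (angle between tub_center's own z axis and vertical above 0.5 rad and height (world z) of tub above 0.1 m).
It fails at once if one of the other things on the counter is pushed away (30 mm) (distance of any of oil, mill, jar, tin, canister, shaker from where it was at the start of the episode above 0.03 m).
It fails at once if one of the other things on the counter is knocked over (angle between any of oil, mill, jar, tin, canister, shaker's own z axis and vertical above 0.5 rad).
It also fails if it takes over 67 s, if anything falls off the work surface, if the arm or the gripper's body presses on something with over 40 N, if the wrist force passes 120 N, or if a joint passes its speed limit or range.

## Robot

A 6-joint arm with a two-finger parallel gripper is mounted at the origin on the work surface. World frame = base frame: x ahead of the robot, y to its left, z up, the work surface at z = 0. Lengths are in m, angles in rad, forces in N, time in s.
With the tool pointing down it reaches from about 0.3 to 0.95 m from the base axis. Payload 3.1 kg.
Tool frame: the origin (TCP) lies where the fingers leave the gripper's body, on its centre line; the fingertips stand 73 mm ahead of it and the grasp point (between the pads) lies robot.grasp_offset ahead of it (robot.grasp_offset is the distance from the TCP to the grasp point, in m); y points along the fingers, z is the direction in which the jaws open and shut, and the axes are right-handed (so a half turn about y gives the same grasp; the last joint's range is limited). The gripper opens to 85 mm and grips with 20 to 120 N. Pads are 22 mm wide; open, the fingers measure 114 mm over their backs; the gripper's body (76 mm by 85 mm) begins 54 mm behind the grasp point. The pads swing forward as they close: fully open they stand 13 mm farther back than shut.
Start: joints at [-1.198, 0.308, 1.634, -0, 1.2, -0.07], TCP at [0.268, -0.565, 0.304] pointing down, gripper open.
Joint ranges: [-3.06, 3.06], [-0.79, 1.96], [0.05, 2.63], [-1.19, 4.34], [0.05, 2.64], [-2.94, 2.94]. Speed limits (rad/s): [2.79, 2.79, 3.14, 3.14, 3.14, 3.14].

## Interface

Orientations are given as a unit quaternion [w, x, y, z].
In Python, from bench import robot, viewer, order, recognise, outline_of, place_of gives the robot as it stands.
- The arm moves only by the tool send_rows, never from a script. Its argument "motion" is a list of rows, each an object of numbers: "dx", "dy", "dz": the shift along the tool's x, y, z in mm; "turn": the turn about the tool's y in degrees. In form: [{"dx": .., "dy": .., "dz": .., "turn": ..}, ...]. A call has 1 to 8 rows; each row is the pose to reach, as a shift and turn from the pose commanded when the call began, along the tool's axes at that moment; what a row does not reach only later rows make up. A row lasts 1/8 s, in which the tool goes at most 62.5 mm and 10.7 degrees, less where a joint would pass 70% of its speed; a pose out of reach is approached as far as the arm can. A call with a gripper value outside its range is refused whole. "jaw" is the gripper command: -1 is fully open, 1 is shut, values between are in proportion, set as the call begins (left out, the last holds). The fingers move at their own pace and stop on an object; "squeeze" is the grip in N (left out, the last holds). Time passes only in rows, so rows that repeat a pose let the fingers close. It gives the time, the measured TCP pose, the force and the opening at its end, in the units of the state.
- robot.read_state(): the state, without advancing time (a new reading comes with each control period).
- viewer.get_image(name): name is "side" or "top" or "wrist"; returns (picture, depth): 480x640x3 uint8, red, green, blue; 480x640 float32, m along the optical axis (not along the pixel's ray), 0 where there is no reading.
- viewer.camera_info(name): a dict with "K" (3x3 intrinsics, pixels), "k1" (the pictures are not rectified: a ray, as slopes to the right and down, at radius r is drawn at 1 + k1 r^2 times it, then the intrinsics apply), "R" (3x3) and "t" (3): a world point X has camera coordinates R X + t. Camera axes: x right, y down, z forward; pixel columns grow to the right and rows downward; lengths in m; the calibration is good to about 2 mm. A picture is of the moment at which its call begins: read the wrist's pose just before it. camera_info takes no time and is no camera call; for the wrist camera it gives the pose at the moment of the call.
- order.sign_off(): hands the job in, once; it reports no verdict.
Trained networks look in the newest picture that a camera, given by its name, has taken for a name from the list of things; names that differ only in an ending like _2 or _b are one class to them, and where a whole thing is asked for, a point or a joint stands for the part that bears it (a point fixed in the world has none). Each returns a list of dicts, best first, with "score" (0 to 1); they miss things now and then, are a little off and sometimes report something else, mostly with a low value. They report only what shows in the picture. A call takes as long as a camera call.
- recognise(camera, label): "extent" ([left, top, width, height] in pixels, round what is visible of it).
- outline_of(camera, label): "region" (480x640 bool, what is visible of it) and "extent" ([left, top, width, height] in pixels, round what is visible of it).
- place_of(camera, label): "at" ([column, row] in pixels: a listed point, or the origin of a listed thing).
The state is a dict: "time": time; "qpos": joint angles; "joint_vel": joint speeds; "joint_torque": joint torques, N m; "eef_pos": TCP position; "orientation": TCP orientation; "contact_force": force on the tool from outside, world axes, zero at the start; "torque": the same for the moment, N m; "opening": finger opening in m.
Only numpy, scipy, OpenCV 4.12 (cv2) and the standard library are available. Lean on these libraries where they do the work, as an engineer would, in place of code of your own. Each camera call takes 0.05 s, during which the arm holds its last target.

## Working session

There is one attempt and no reset: what is moved stays moved. The work goes in short steps, Python scripts to look and compute and a tool call to move; the robot and the scene stay as the last step left them, time stands still between calls to the robot, and variables do not carry over. Pictures are saved under pics/ and viewed, and the job is handed in when it is done.

Besides the shell and the picture viewer there is one more tool, called after ">>>" in YAML: its name, and indented under it one key for each argument. send_rows: Moves the arm, as the interface text tells. Its arguments: {"type":"object","properties":{"motion":{"type":"array"},"jaw":{"type":"number"},"squeeze":{"type":"number"}},"required":["motion"]}

```bash
ls -la; mkdir -p pics; python3 - <<'E'
from bench import robot, viewer
import cv2, numpy as np
s=robot.read_state(); print(s, robot.grasp_offset)
for n in ("side","top","wrist"):
    c=viewer.camera_info(n); print(n,c)
    im,d=viewer.get_image(n); cv2.imwrite(f"pics/{n}0.png",im[:,:,::-1]); np.save(f"pics/{n}0_d.npy",d)
print(robot.read_state()["time"])
E
```

```text
total 12
drwxr-xr-x  3 agent agent 4096 Dec  6 04:05 .
drwxr-xr-x 23 root  root  4096 Dec  6 04:05 ..
drwxr-xr-x  2 agent agent 4096 Dec  6 04:05 pics
{'time': 0.0, 'qpos': array([-1.19768932e+00,  3.09020296e-01,  1.63518996e+00, -5.35710026e-06,
        1.19970120e+00, -6.96982649e-02]), 'joint_vel': array([ 4.97164995e-04,  1.89228881e-03,  1.20177585e-03, -1.03835817e-04,
       -5.37801561e-04,  4.36317265e-05]), 'joint_torque': array([-5.26877102e-05, -4.15250373e+01, -2.76664728e+01, -2.89150585e-04,
        1.02599699e-02,  1.18455918e-05]), 'eef_pos': array([ 0.26753268, -0.56411958,  0.30263574]), 'orientation': array([ 0.15515433, -0.15540561,  0.69065611, -0.68903583]), 'contact_force': array([ 0.51778642,  0.42818853, -0.42440126]), 'torque': array([ 0.02829985, -0.05351354,  0.02047132]), 'opening': 0.08547453838708634} 0.0539
side {'K': array([[620.13421071,   0.        , 319.97853072],
       [  0.        , 620.13421071, 235.95306625],
       [  0.        ,   0.        ,   1.        ]]), 'k1': 0.00919315129473969, 'R': array([[ 0.97491848, -0.22238561,  0.00886517],
 
[... 283 characters left out ...]
   0.        ,   1.        ]]), 'k1': -0.02059282707625337, 'R': array([[-8.24359413e-04, -9.99999652e-01, -1.30320527e-04],
       [-9.93116348e-01,  8.33949425e-04, -1.17129087e-01],
       [ 1.17129155e-01,  3.28669804e-05, -9.93116690e-01]]), 't': array([0.01473907, 0.56626874, 1.04218921])}
wrist {'K': array([[378.21099452,   0.        , 315.89008616],
       [  0.        , 378.21099452, 243.06678352],
       [  0.        ,   0.        ,   1.        ]]), 'k1': -0.02605450939687531, 'R': array([[ 0.42902057, -0.90328194, -0.00480424],
       [-0.85283374, -0.40680112,  0.32739496],
       [-0.29768433, -0.13636195, -0.94487537]]), 't': array([-0.62184276, -0.0433862 ,  0.38177815])}
0.15
```

View pics/side0.png

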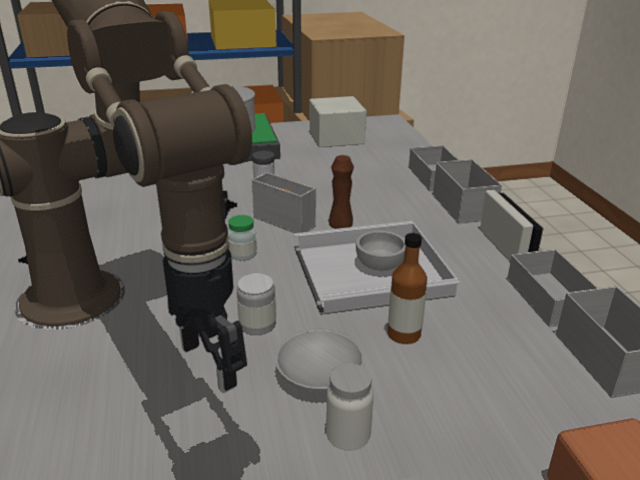

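View pics/top0.png

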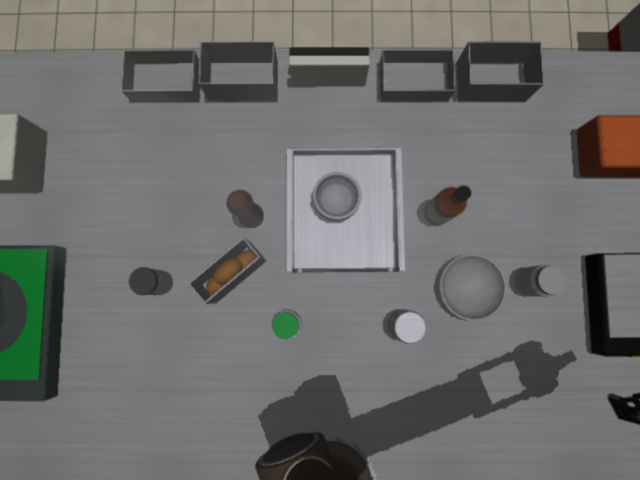

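View pics/wrist0.png

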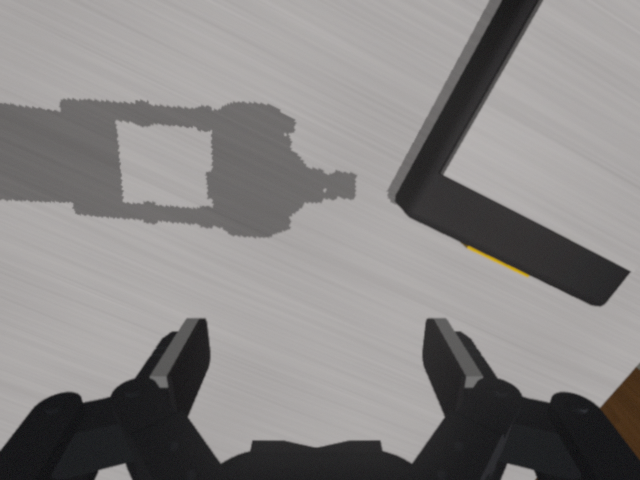

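The top view shows the tray (columns 287–403, rows 150–270, lip at the bottom edge), the small cover at about (336,195), the wide cover at (471,287) and the tub at (228,271), rotated. The bystanders are spread around these. Next I'll measure positions.

```bash
cat > h.py <<'E'
import numpy as np, cv2
from bench import robot, viewer, order, recognise, outline_of, place_of
from scipy.spatial.transform import Rotation as R
def D(c): return np.array([c["k1"],0,0,0,0.])
def rays(c,px):
    px=np.asarray(px,float).reshape(-1,1,2)
    return cv2.undistortPoints(px,c["K"],D(c)).reshape(-1,2)
def proj(c,X):
    X=np.asarray(X,float).reshape(-1,3)
    return cv2.projectPoints(X,cv2.Rodrigues(c["R"])[0],c["t"],c["K"],D(c))[0].reshape(-1,2)
def world_d(c,px,z):
    n=rays(c,px); z=np.asarray(z,float).reshape(-1,1)
    P=np.c_[n*z,z]; return (P-c["t"])@c["R"]
def ray_w(c,px):
    n=rays(c,px); d=np.c_[n,np.ones(len(n))]@c["R"]; o=-c["R"].T@c["t"]
    return o,d/np.linalg.norm(d,axis=1,keepdims=True)
def at_z(c,px,z):
    o,d=ray_w(c,px); return o+d*((z-o[2])/d[:,2])[:,None]
def tri(c1,p1,c2,p2):
    o1,d1=ray_w(c1,p1);o2,d2=ray_w(c2,p2);d1=d1[0];d2=d2[0]
    A=np.c_[d1,-d2]; s=np.linalg.lstsq(A,o2-o1,rcond=None)[0]
    a=o1+s[0]*d1;b=o2+s[1]*d2
    return (a+b)/2,np.linalg.norm(a-b)
def cloud(c,d,mask=None):
    m=d>0
    if mask is not None: m&=mask
    v,u=np.nonzero(m)
    return world_d(c,np.c_[u,v],d[v,u])
def pose():
    s=robot.read_state(); q=s["orientation"]
    return s,R.from_quat([q[1],q[2],q[3],q[0]]).as_matrix()
E
python3 - <<'E'
from h import *
s,M=pose(); print(M.round(3))
C={n:viewer.camera_info(n) for n in("top","side")}
for l in ["tray","tub_center","small_cover_center","wide_cover_center","tub","oil","mill","jar","tin","canister","shaker"]:
    p={}
    for n in C:
        r=place_of(n,l)
        if r: p[n]=r[0]["at"]; print(l,n,[(np.round(q["at"],1).tolist(),round(q["score"],2)) for q in r[:2]])
        else: print(l,n,"none")
    if len(p)==2:
        X,e=tri(C["top"],p["top"],C["side"],p["side"]); print("   ->",X.round(4),"gap",e.round(4))
print(robot.read_state()["time"])
E
```

```text
[[-0.904 -0.001  0.428]
 [-0.428  0.002 -0.904]
 [-0.    -1.    -0.002]]
tray top [([346.1, 268.7], 0.83)]
tray side [([305.7, 278.0], 0.66)]
   -> [ 0.5025 -0.0429  0.005 ] gap 0.0116
tub_center top [([226.7, 271.0], 0.93)]
tub_center side [([286.8, 199.3], 0.89), ([341.9, 223.6], 0.72)]
   -> [0.5023 0.2349 0.064 ] gap 0.0057
small_cover_center top [([336.5, 196.9], 0.65)]
small_cover_center side [([378.2, 253.9], 0.77)]
   -> [ 0.6756 -0.0192  0.032 ] gap 0.0106
wide_cover_center top [([469.9, 290.2], 0.77)]
wide_cover_center side [([319.7, 366.2], 0.73)]
   -> [ 0.4577 -0.3417  0.016 ] gap 0.0049
tub top [([232.3, 274.0], 0.94), ([242.8, 266.6], 0.35)]
tub side [([285.2, 222.9], 0.8)]
   -> [ 0.4979  0.2355 -0.0041] gap 0.0039
oil top [([433.1, 210.0], 0.93), ([472.5, 288.1], 0.29)]
oil side [([405.0, 337.9], 0.89)]
   -> [ 0.654  -0.2647 -0.0135] gap 0.0068
mill top [([250.4, 217.7], 0.92)]
mill side [([342.3, 223.2], 0.66), ([380.4, 253.8], 0.38)]
   -> [0.6385 0.1923 0.0019] gap 0.0064
jar top [([291.9, 324.2], 0.67)]
jar side [([245.2, 254.3], 0.68), ([378.6, 250.9], 0.32)]
   -> [0.3764 0.0875 0.0042] gap 0.0038
tin top [([401.0, 324.9], 0.69), ([335.9, 198.8], 0.32)]
tin side [([256.0, 325.6], 0.85)]
   -> [ 0.3699 -0.1765 -0.0042] gap 0.0043
canister top [([229.8, 271.3], 0.22)]
canister side [([346.2, 431.7], 0.7)]
   -> [ 0.646   0.4155 -0.9787] gap 0.1855
shaker top [([161.1, 282.9], 0.64)]
shaker side none
1.25
```

```bash
python3 - <<'E'
from h import *
from scipy.optimize import least_squares
c=viewer.camera_info("top"); d=np.load("pics/top0_d.npy")
P=cloud(c,d); im=cv2.imread("pics/top0.png")
g=P[(np.abs(P[:,2])<.03)]
print("counter z med",np.median(g[:,2]))
def circ(xy,r=None):
    f=lambda p:np.hypot(xy[:,0]-p[0],xy[:,1]-p[1])-p[2]
    s=least_squares(f,[*xy.mean(0),.05],loss="soft_l1",f_scale=.003); return s.x,np.sqrt((f(s.x)**2).mean())
def near(x,y,r): return P[np.hypot(P[:,0]-x,P[:,1]-y)<r]
for n,x,y,r in (("small",.675,-.019,.075),("wide",.458,-.342,.1)):
    Q=near(x,y,r); top=np.percentile(Q[:,2],98); Q2=Q[Q[:,2]>top-.004]
    print(n,"top z",top,len(Q2),circ(Q2[:,:2]),"minz inside",np.percentile(near(x,y,.015)[:,2],10))
Q=near(.502,.235,.11); top=np.percentile(Q[:,2],97); Q2=Q[(Q[:,2]>top-.012)]
print("tub topz",top,np.percentile(Q[:,2],99.5)); 
r=cv2.minAreaRect((Q2[:,:2]*1000).astype(np.float32)); print(r,cv2.boxPoints(r))
# tray
T=P[(P[:,0]>.4)&(P[:,0]<.85)&(np.abs(P[:,1]+.043)<.16)]
w=T[(T[:,2]>.034)&(T[:,2]<.055)&(np.hypot(T[:,0]-.675,T[:,1]+.019)>.09)]
r=cv2.minAreaRect((w[:,:2]*1000).astype(np.float32)); print("tray walls",r,cv2.boxPoints(r).round(0).tolist())
l=T[(T[:,2]>.008)&(T[:,2]<.02)&(T[:,0]<.53)]
print("lip",len(l),l.min(0),l.max(0)); 
print(np.polyfit(l[:,1],l[:,0],1),np.median(l[:,0]),np.median(l[:,2]))
for n,x,y in (("oil",.654,-.265),("mill",.6385,.1923),("jar",.376,.0875),("tin",.37,-.1765),("can",.48,-.49),("shak",.48,.41)):
    Q=near(x,y,.08);Q=Q[Q[:,2]>.05]; 
    if len(Q): t=np.percentile(Q[:,2],95);Q=Q[Q[:,2]>t-.008]; print(n,t,circ(Q[:,:2]),Q.mean(0))
cv2.imwrite("pics/crop.png",cv2.resize(im[130:350,180:580],(800,440),interpolation=cv2.INTER_CUBIC))
E
```

```text
counter z med -0.0003852687769410211
small top z 0.06269039226426493 374 (array([ 0.67942697, -0.01990182,  0.0537777 ]), np.float64(0.0022183244989113604)) minz inside 0.008092405442819169
wide top z 0.03897085979889993 494 (array([ 0.46329617, -0.34127399,  0.07537562]), np.float64(0.002076883744559878)) minz inside 0.0028873729293075606
tub topz 0.10890427149570892 0.11138547923086584
((500.0526123046875, 232.5299835205078), (60.95933151245117, 160.5985107421875), 40.432106018066406) [[424.77448 273.88428]
 [528.93005 151.64072]
 [575.33075 191.17569]
 [471.17517 313.41925]]
tray walls ((601.4779052734375, -37.20478820800781), (286.186767578125, 402.3478088378906), 89.9838638305664) [[400.0, -180.0], [803.0, -180.0], [803.0, 106.0], [400.0, 106.0]]
lip 401 [ 0.40392179 -0.16989417  0.00808533] [0.52915399 0.08792457 0.01974007]
[-0.00991898  0.50548199] 0.5068639394079317 0.011439822743878255
oil 0.22046204601195007 (array([ 0.64890166, -0.26859915,  0.01043895]), np.float64(0.0035410804258486058)) [ 0.64875942 -0.26850945  0.21957765]
mill 0.18802769308298017 (array([0.64057694, 0.19043524, 0.01346295]), np.float64(0.004637999407563533)) [0.64007185 0.19024684 0.18553192]
jar 0.0919120186941564 (array([0.37735116, 0.09730125, 0.02021938]), np.float64(0.006871650704428434)) [0.37738343 0.09735277 0.08906939]
tin 0.10204311382681726 (array([ 0.37425645, -0.1787978 ,  0.02360297]), np.float64(0.008056723584976071)) [ 0.37415021 -0.17875018  0.09923546]
can 0.12201478137393036 (array([ 0.47668405, -0.48772223,  0.02207679]), np.float64(0.007483555438936743)) [ 0.47659961 -0.48774526  0.11975056]
shak 0.12109520621337061 (array([0.47553114, 0.40823797, 0.02118168]), np.float64(0.007145304166741423)) [0.47547995 0.40818078 0.11856353]
```

View pics/crop.png

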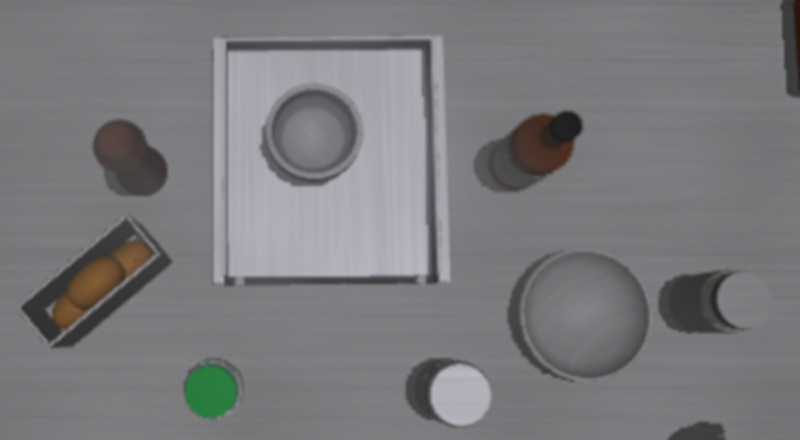

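```bash
python3 - <<'E'
from h import *
c=viewer.camera_info("top"); d=np.load("pics/top0_d.npy")
P=cloud(c,d)
Z=lambda a,b,x0,x1,y0,y1:P[(P[:,2]>a)&(P[:,2]<b)&(P[:,0]>x0)&(P[:,0]<x1)&(P[:,1]>y0)&(P[:,1]<y1)]
for n,a in (("left",(.036,.05,.52,.75,.07,.11)),("right",(.036,.05,.52,.75,-.2,-.14)),("far",(.036,.05,.77,.83,-.15,.07)),("lip",(.008,.016,.49,.53,-.16,.075))):
    Q=Z(*a); i=0 if n in("far","lip") else 1
    L=cv2.fitLine(Q[:,:2].astype(np.float32),cv2.DIST_HUBER,0,.01,.01).ravel()
    print(n,len(Q),L,np.percentile(Q[:,i],[2,50,98]).round(4))
# lip edge in picture: dark bar; project
im=cv2.imread("pics/top0.png"); print(im[262:276,346].mean(1), proj(c,[[.502,-.045,0],[.502,-.045,.012],[.511,-.045,.012],[.511,-.045,.003]]))
E
```

```text
left 532 [0.9999483  0.01016596 0.61523986 0.09175739] [0.0862 0.0925 0.0997]
right 589 [ 0.9999515   0.00984926  0.64727736 -0.17165612] [-0.1796 -0.1718 -0.164 ]
far 240 [ 0.00808619 -0.9999673   0.7984948  -0.06016821] [0.7954 0.7982 0.8016]
lip 356 [ 0.00523596 -0.9999863   0.5062054  -0.04064141] [0.5021 0.5069 0.5098]
[179.66666667 180.66666667 180.66666667 181.         182.
 171.33333333 120.66666667  77.66666667  66.66666667  75.
 110.         126.         127.         127.66666667] [[346.50736286 271.36114561]
 [346.77152454 271.08367826]
 [346.74528697 267.37554761]
 [346.54703233 267.61417813]]
```

```bash
cat > go.py <<'E'
import sys
from h import *
# usage: go.py x y z zangle_deg  (TCP target)
s,M=pose(); p=s["eef_pos"]; t=np.array([float(a) for a in sys.argv[1:4]])
ang=np.degrees(np.arctan2(M[1,2],M[0,2]))
tg=float(sys.argv[4]) if len(sys.argv)>4 else ang
dd=M.T@(t-p)*1000; turn=-((tg-ang+180)%360-180)
print("t",s["time"],"tcp",p.round(4),"zang",ang.round(2),"open",round(s["opening"],4),"F",s["contact_force"].round(1))
print("dx dy dz turn",dd.round(1),round(turn,2),"rows",round(max(np.linalg.norm(dd)/62.5,abs(turn)/10.7),1))
E
python3 go.py .625 -.02 .24 0
```

```text
t 1.25 tcp [ 0.2678 -0.5647  0.3039] zang -64.63 open 0.0857 F [-0.3  0.3 -0. ]
dx dy dz turn [-556.2   63.9 -339.1] -64.63 rows 10.5
```

>>> send_rows:
  motion:
    - {"dx": -556, "dy": 0, "dz": -339, "turn": -64.6}
    - {"dx": -556, "dy": 0, "dz": -339, "turn": -64.6}
    - {"dx": -556, "dy": 0, "dz": -339, "turn": -64.6}
    - {"dx": -556, "dy": 0, "dz": -339, "turn": -64.6}
    - {"dx": -556, "dy": 0, "dz": -339, "turn": -64.6}
    - {"dx": -556, "dy": 0, "dz": -339, "turn": -64.6}
    - {"dx": -556, "dy": 0, "dz": -339, "turn": -64.6}
    - {"dx": -556, "dy": 0, "dz": -339, "turn": -64.6}
  jaw: 0.15

```text
time: 2.25
eef_pos: [0.543, -0.1449, 0.3043]
orientation: [-0.5, 0.5, -0.5, 0.501]
contact_force: [0.5, -1.3, -0.9]
opening: 0.0362
```

```bash
python3 go.py .625 -.02 .24 0
```

```text
t 2.25 tcp [ 0.543  -0.1449  0.3043] zang -0.03 open 0.0362 F [ 0.5 -1.3 -0.9]
dx dy dz turn [-124.9   64.3   81.9] -0.03 rows 2.6
```

>>> send_rows:
  motion:
    - {"dx": -125, "dy": 64, "dz": 82}
    - {"dx": -125, "dy": 64, "dz": 82}
    - {"dx": -125, "dy": 64, "dz": 82}
    - {"dx": -125, "dy": 64, "dz": 82}

```text
$.motion[0]: bad value
```

```bash
python3 go.py .625 -.02 .12 0; python3 - <<'E'
from h import *
from scipy.optimize import least_squares
c=viewer.camera_info("wrist"); im,d=viewer.get_image("wrist"); cv2.imwrite("pics/w1.png",im[:,:,::-1])
P=cloud(c,d)
Q=P[(np.hypot(P[:,0]-.679,P[:,1]+.02)<.08)]
print(len(Q),np.percentile(Q[:,2],[5,50,95,99]))
t=np.percentile(Q[:,2],97);Q=Q[(Q[:,2]>.052)&(Q[:,2]<.072)]
f=lambda p:np.hypot(Q[:,0]-p[0],Q[:,1]-p[1])-p[2]
s=least_squares(f,[.679,-.02,.054],loss="soft_l1",f_scale=.002);print(s.x,np.median(Q[:,2]),Q.min(0),Q.max(0))
E
```

```text
t 2.25 tcp [ 0.543  -0.1449  0.3043] zang -0.03 open 0.0362 F [ 0.5 -1.3 -0.9]
dx dy dz turn [-125.   184.3   81.8] -0.03 rows 3.8
24404 [0.00129635 0.01668061 0.06014352 0.06102341]
[ 0.674319   -0.01709786  0.05325532] 0.059552396894662844 [ 0.61784088 -0.07346063  0.05201705] [0.73420845 0.02216191 0.06275002]
```

View pics/w1.png

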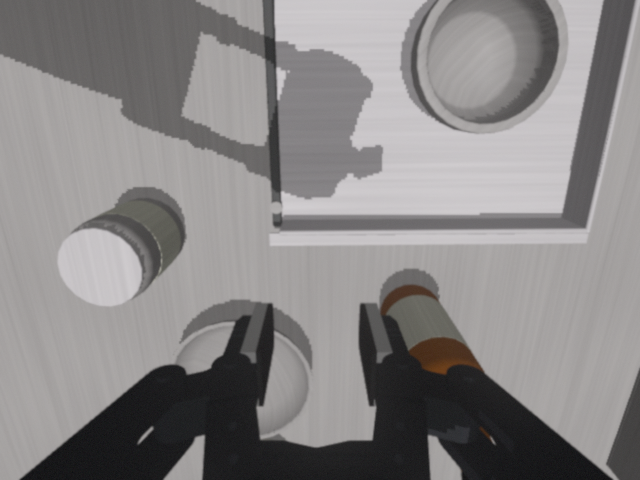

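All four keys are needed in each row. The wrist view shows the small cover at the top right (490,60) and the oil bottle at the lower right (430,350). I'll move over the rim.

>>> send_rows:
  motion:
    - {"dx": -126, "dy": 64, "dz": 79, "turn": 0}
    - {"dx": -126, "dy": 64, "dz": 79, "turn": 0}
    - {"dx": -126, "dy": 64, "dz": 79, "turn": 0}
    - {"dx": -126, "dy": 64, "dz": 79, "turn": 0}

```text
time: 2.8
eef_pos: [0.6209, -0.0185, 0.238]
orientation: [-0.5, 0.501, -0.5, 0.498]
contact_force: [-0.0, -0.9, 0.1]
opening: 0.0363
```

```bash
python3 go.py .622 -.019 .12 0; python3 - <<'E'
from h import *
from scipy.optimize import least_squares
c=viewer.camera_info("wrist"); im,d=viewer.get_image("wrist"); cv2.imwrite("pics/w2.png",im[:,:,::-1])
P=cloud(c,d)
Q=P[(np.hypot(P[:,0]-.677,P[:,1]+.02)<.08)]
Q=Q[(Q[:,2]>.056)&(Q[:,2]<.07)]
f=lambda p:np.hypot(Q[:,0]-p[0],Q[:,1]-p[1])-p[2]
s=least_squares(f,[.679,-.02,.054],loss="soft_l1",f_scale=.002);print(len(Q),s.x,np.median(Q[:,2]),Q.min(0),Q.max(0))
a=place_of("wrist","small_cover_center"); print(a)
if a: print(at_z(c,a[0]["at"],.032))
E
```

```text
t 2.8 tcp [ 0.6209 -0.0185  0.238 ] zang 0.18 open 0.0363 F [-0.  -0.9  0.1]
dx dy dz turn [  0.5 118.    1.4] 0.18 rows 1.9
5540 [ 0.67550222 -0.01592072  0.05343061] 0.0597258569179666 [ 0.61827599 -0.07414593  0.05600246] [0.73410198 0.0410484  0.06255144]
[{'at': [388.9, 229.6], 'score': 0.89}]
[[ 0.67499646 -0.01661814  0.032     ]]
```

View pics/w2.png

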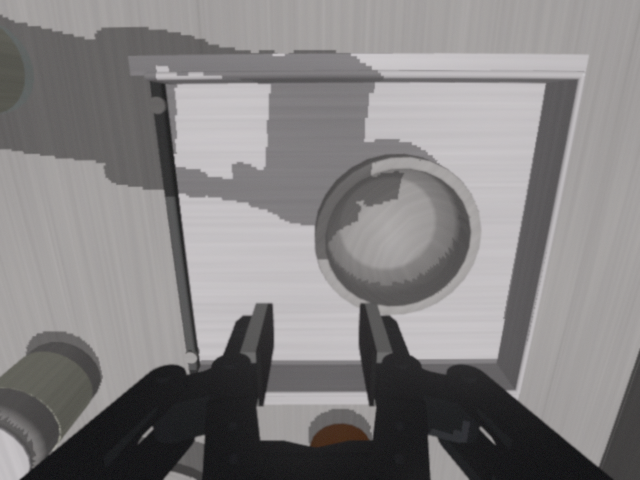

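>>> send_rows:
  motion:
    - {"dx": -2, "dy": 60, "dz": 1, "turn": 0}
    - {"dx": -2, "dy": 100, "dz": 1, "turn": 0}
    - {"dx": -2, "dy": 126, "dz": 1, "turn": 0}
    - {"dx": -2, "dy": 126, "dz": 1, "turn": 0}

```text
time: 3.4
eef_pos: [0.62, -0.0201, 0.1122]
orientation: [0.498, -0.501, 0.502, -0.499]
contact_force: [0.4, -0.1, -0.7]
opening: 0.0361
```

```bash
python3 go.py .622 -.0165 .112 0; python3 - <<'E'
from h import *
c=viewer.camera_info("wrist"); im,d=viewer.get_image("wrist"); cv2.imwrite("pics/w3.png",im[:,:,::-1])
im,d=viewer.get_image("side"); cv2.imwrite("pics/s3.png",cv2.resize(im[180:340,260:480,::-1],(770,560)))
E
```

```text
t 3.4 tcp [ 0.62   -0.0201  0.1122] zang -0.14 open 0.0361 F [ 0.4 -0.1 -0.7]
dx dy dz turn [-3.6  0.2  2. ] -0.14 rows 0.1
```

View pics/w3.png

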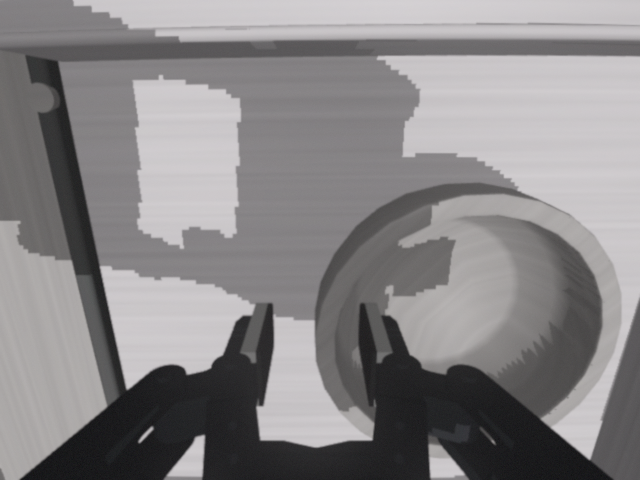

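View pics/s3.png

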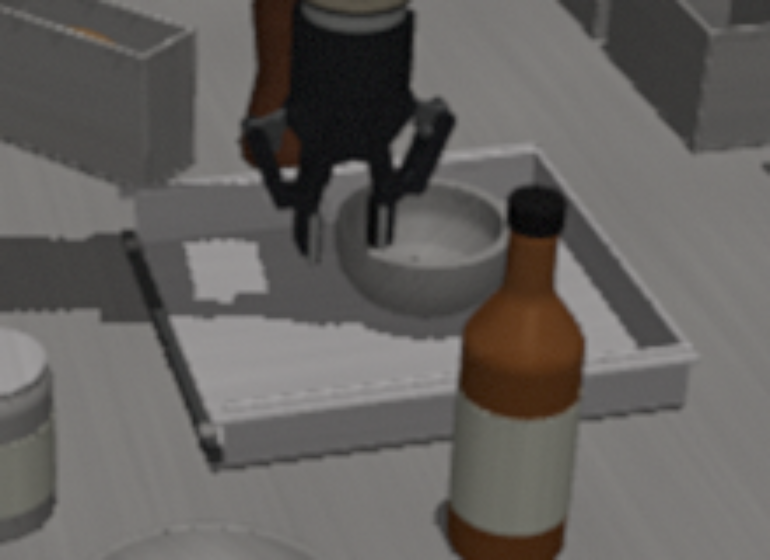

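The wall lies between the fingers (wrist picture columns 320–345, pads at 270 and 360), and the side view agrees. I'll close on it.

>>> send_rows:
  motion:
    - {"dx": -2, "dy": 0, "dz": 2, "turn": 0}
    - {"dx": -2, "dy": 0, "dz": 2, "turn": 0}
    - {"dx": -2, "dy": 0, "dz": 2, "turn": 0}
    - {"dx": -2, "dy": 0, "dz": 2, "turn": 0}
    - {"dx": -2, "dy": 0, "dz": 2, "turn": 0}
  jaw: 1
  squeeze: 50

```text
time: 4.12
eef_pos: [0.6264, -0.0174, 0.117]
orientation: [-0.501, 0.499, -0.498, 0.502]
contact_force: [-0.7, -1.7, 5.1]
opening: 0.0086
```

>>> send_rows:
  motion:
    - {"dx": 0, "dy": -20, "dz": 0, "turn": 0}
    - {"dx": 0, "dy": -50, "dz": 0, "turn": 0}
    - {"dx": 0, "dy": -85, "dz": 0, "turn": 0}
    - {"dx": 0, "dy": -85, "dz": 0, "turn": 0}

```text
time: 4.62
eef_pos: [0.6267, -0.0167, 0.2038]
orientation: [-0.502, 0.498, -0.498, 0.502]
contact_force: [1.3, 0.4, -1.3]
opening: 0.0088
```

```bash
python3 go.py .409 -.341 .2 0; python3 - <<'E'
from h import *
im,d=viewer.get_image("side"); cv2.imwrite("pics/s4.png",cv2.resize(im[140:340,240:480,::-1],(720,600)))
c=viewer.camera_info("wrist"); im,d=viewer.get_image("wrist"); cv2.imwrite("pics/w4.png",im[:,:,::-1])
s,M=pose(); P=cloud(c,d); Q=(P-s["eef_pos"])@M  # tool coords
np.save("pics/q4.npy",Q)
sel=Q[(Q[:,1]>.03)&(Q[:,1]<.12)&(np.abs(Q[:,0])<.08)&(Q[:,2]>.02)&(Q[:,2]<.13)]
rim=sel[sel[:,1]<np.percentile(sel[:,1],3)+.02]
print(len(sel),np.percentile(sel[:,1],[1,5,50,95]), sel.min(0),sel.max(0))
E
```

```text
t 4.625 tcp [ 0.6267 -0.0167  0.2038] zang -0.01 open 0.0088 F [ 1.3  0.4 -1.3]
dx dy dz turn [ 324.4    2.1 -217.6] -0.01 rows 6.2
41093 [0.05569461 0.05725402 0.0903122  0.10740246] [-0.06051599  0.03010342  0.02002107] [0.05139638 0.11047392 0.11172618]
```

View pics/s4.png

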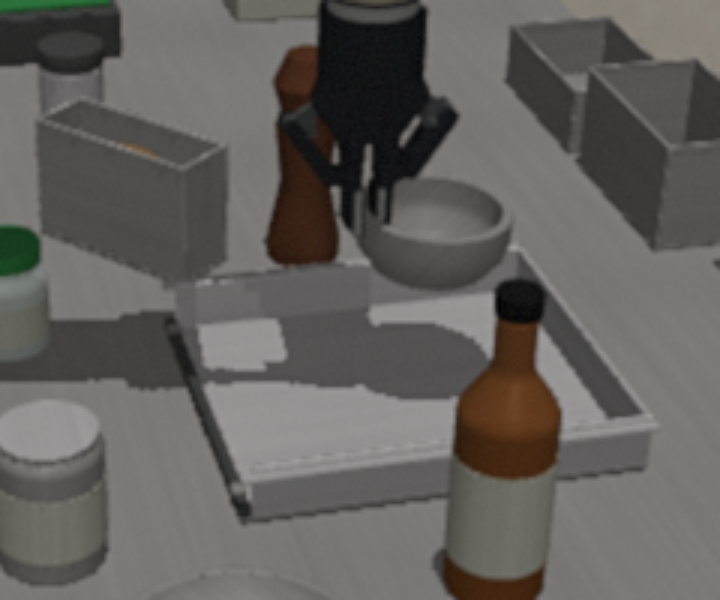

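View pics/w4.png

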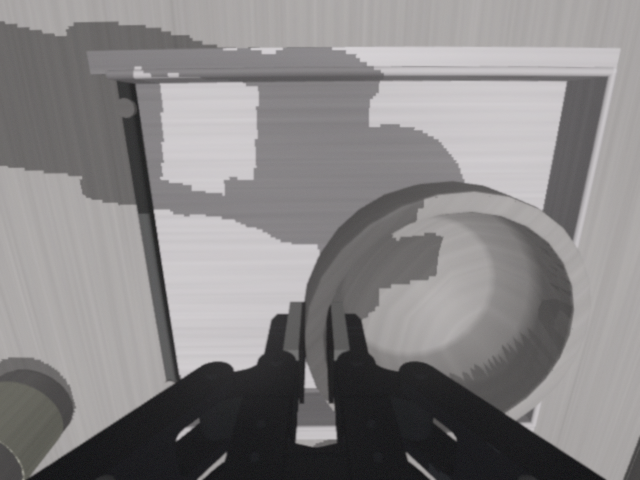

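```bash
python3 - <<'E'
from h import *
from scipy.optimize import least_squares
Q=np.load("pics/q4.npy")
S=Q[(Q[:,1]>.05)&(Q[:,1]<.066)&(np.abs(Q[:,0])<.08)&(Q[:,2]>.015)&(Q[:,2]<.13)]
pl=np.linalg.lstsq(np.c_[S[:,0],S[:,2],np.ones(len(S))],S[:,1],rcond=None)[0]; print("plane",pl)
f=lambda p:np.hypot(S[:,0]-p[0],S[:,2]-p[1])-p[2]
s=least_squares(f,[0,.054,.054],loss="soft_l1",f_scale=.002);print(len(S),s.x,np.median(S[:,1]),S.max(0),S.min(0))
E
```

```text
plane [0.01836462 0.03812586 0.05717781]
11592 [-0.00435389  0.05287631  0.05262083] 0.05941750347137595 [0.05139638 0.06599934 0.11172618] [-0.06051599  0.0501134   0.01500518]
```

>>> send_rows:
  motion:
    - {"dx": 20, "dy": -10, "dz": -20, "turn": 0}
    - {"dx": 50, "dy": -20, "dz": -50, "turn": 0}
    - {"dx": 85, "dy": -25, "dz": -80, "turn": 0}
    - {"dx": 130, "dy": -25, "dz": -106, "turn": 0}
    - {"dx": 178, "dy": -25, "dz": -134, "turn": 0}
    - {"dx": 226, "dy": -25, "dz": -162, "turn": 0}
    - {"dx": 274, "dy": -25, "dz": -190, "turn": 0}
    - {"dx": 305, "dy": -25, "dz": -208, "turn": 0}

```text
time: 5.72
eef_pos: [0.4135, -0.3225, 0.222]
orientation: [0.499, -0.5, 0.502, -0.499]
contact_force: [0.5, 0.7, -0.8]
opening: 0.0085
```

>>> send_rows:
  motion:
    - {"dx": 19, "dy": 0, "dz": -12, "turn": 0}
    - {"dx": 19, "dy": 0, "dz": -12, "turn": 0}
    - {"dx": 19, "dy": 0, "dz": -12, "turn": 0}

```text
time: 6.1
eef_pos: [0.4035, -0.3395, 0.2226]
orientation: [0.5, -0.5, 0.501, -0.499]
contact_force: [0.2, 0.2, -1.4]
opening: 0.0087
```

```bash
cat > look.py <<'E'
from h import *
from scipy.optimize import least_squares
import sys
k=sys.argv[1]
c=viewer.camera_info("wrist"); s,M=pose(); im,d=viewer.get_image("wrist"); cv2.imwrite(f"pics/w{k}.png",im[:,:,::-1])
P=cloud(c,d); Q=(P-s["eef_pos"])@M
def fit(S,x0):
    f=lambda p:np.hypot(S[:,0]-p[0],S[:,1]-p[1])-p[2]
    r=least_squares(f,x0,loss="soft_l1",f_scale=.002); return r.x
S=Q[(Q[:,1]>.05)&(Q[:,1]<.066)&(np.abs(Q[:,0])<.08)&(Q[:,2]>.015)&(Q[:,2]<.13)]
p=fit(S[:,[0,2]],[0,.054,.054]); cw=s["eef_pos"]+M@np.array([p[0],np.median(S[:,1]),p[1]])
print("small rim tool",p,"world",cw)
W=P[(np.hypot(P[:,0]-.46,P[:,1]+.34)<.1)&(P[:,2]>.030)&(P[:,2]<.043)]
if len(W)>50: print("wide",len(W),fit(W[:,:2],[.46,-.34,.077]),W.min(0),W.max(0),np.median(W[:,2]))
a=place_of("wrist","wide_cover_center")
for q in a[:2]: print(q,at_z(c,q["at"],.019))
ct=viewer.camera_info("top"); im,d=viewer.get_image("top"); cv2.imwrite(f"pics/t{k}.png",im[:,:,::-1])
P=cloud(ct,d)
W=P[(np.hypot(P[:,0]-.46,P[:,1]+.34)<.1)&(P[:,2]>.034)&(P[:,2]<.043)]
if len(W)>50: print("top: wide",len(W),fit(W[:,:2],[.46,-.34,.077]))
zr=cw[2]
W=P[(np.hypot(P[:,0]-cw[0],P[:,1]-cw[1])<.075)&(np.abs(P[:,2]-zr)<.006)]
if len(W)>50: print("top: small",len(W),fit(W[:,:2],[cw[0],cw[1],.054]),np.median(W[:,2]))
im,d=viewer.get_image("side"); cv2.imwrite(f"pics/s{k}.png",cv2.resize(im[200:460,180:480,::-1],(690,598)))
E
python3 go.py .409 -.341 .2 0;python3 look.py 5
```

```text
t 6.1 tcp [ 0.4035 -0.3395  0.2226] zang -0.04 open 0.0087 F [ 0.2  0.2 -1.4]
dx dy dz turn [ 1.6 22.6  5.6] -0.04 rows 0.4
small rim tool [-0.00415292  0.0516557   0.0527973 ] world [ 0.45503514 -0.33522301  0.16106043]
wide 4331 [ 0.45954414 -0.33854159  0.07477257] [ 0.38093703 -0.38163681  0.03001038] [ 0.53084687 -0.26007145  0.03953028] 0.03634108961598383
top: wide 340 [ 0.46332711 -0.34174596  0.07560999]
top: small 562 [ 0.4586192  -0.33725111  0.05451932] 0.16281511281158087
```

View pics/w5.png

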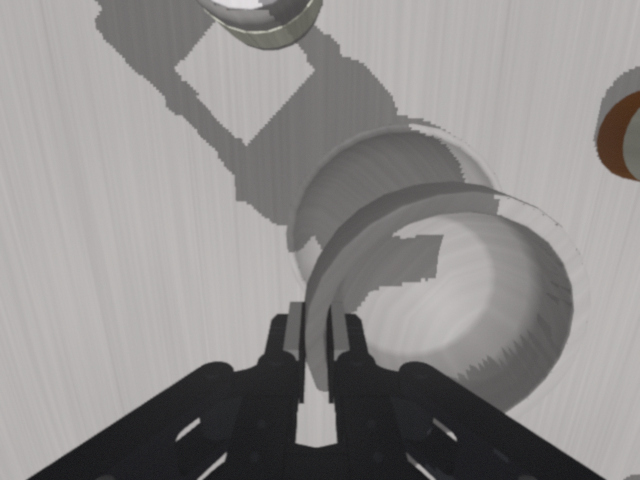

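View pics/s5.png

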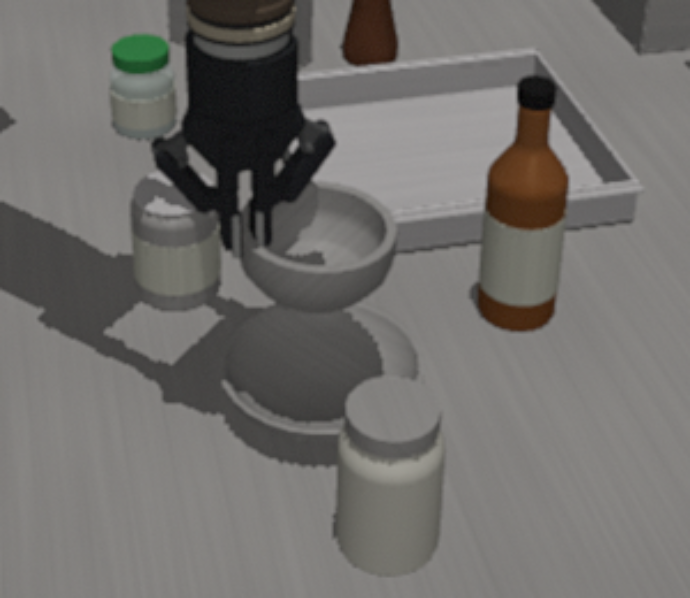

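Both cameras agree that the cover must shift by about (+4.6, −4) mm. I'll correct that and lower it.

>>> send_rows:
  motion:
    - {"dx": 4, "dy": 0, "dz": 5, "turn": 0}
    - {"dx": 4, "dy": 30, "dz": 5, "turn": 0}
    - {"dx": 4, "dy": 60, "dz": 5, "turn": 0}
    - {"dx": 4, "dy": 80, "dz": 5, "turn": 0}
    - {"dx": 4, "dy": 90, "dz": 5, "turn": 0}
    - {"dx": 4, "dy": 95, "dz": 5, "turn": 0}
    - {"dx": 4, "dy": 97, "dz": 5, "turn": 0}
    - {"dx": 4, "dy": 97, "dz": 5, "turn": 0}

```text
time: 7.3
eef_pos: [0.4093, -0.3449, 0.1275]
orientation: [-0.5, 0.5, -0.5, 0.501]
contact_force: [0.3, 0.3, -0.7]
opening: 0.0088
```

```bash
python3 go.py .409 -.341 .12 0;python3 look.py 6; python3 go.py .409 -.341 .12 0
```

```text
t 7.3 tcp [ 0.4093 -0.3449  0.1275] zang -0.03 open 0.0088 F [ 0.3  0.3 -0.7]
dx dy dz turn [-3.9  7.5 -0.3] -0.03 rows 0.1
small rim tool [-0.00417938  0.05164626  0.05279959] world [ 0.4609914  -0.34084439  0.06601681]
wide 17835 [ 0.45219945 -0.32548919  0.06291017] [ 0.38076883 -0.40271463  0.03000034] [ 0.53915984 -0.2597595   0.04299492] 0.03612980050634426
top: wide 549 [ 0.46258364 -0.34058894  0.07418481]
top: small 452 [ 0.46461506 -0.34377178  0.05347598] 0.06705489910907436
t 7.5 tcp [ 0.4091 -0.3448  0.1274] zang -0.03 open 0.0082 F [ 0.7 -0.  -1.3]
dx dy dz turn [-3.8  7.4 -0.1] -0.03 rows 0.1
```

View pics/s6.png

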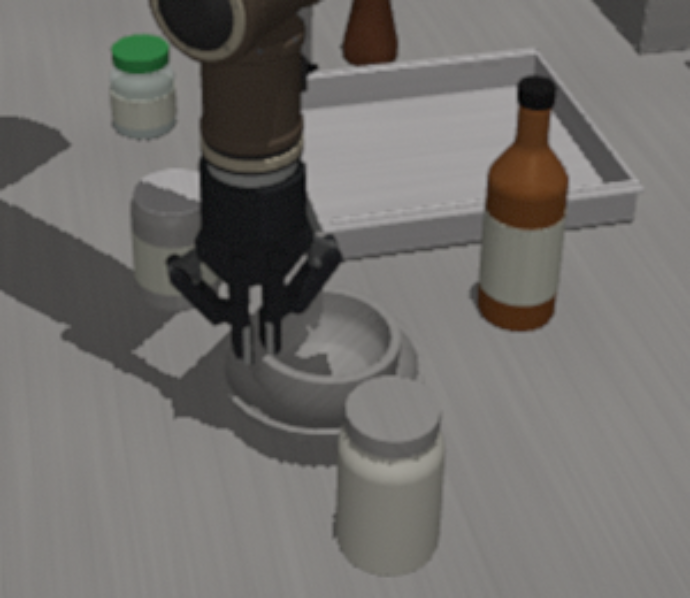

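>>> send_rows:
  motion:
    - {"dx": 0, "dy": 1, "dz": 0, "turn": 0}
    - {"dx": 0, "dy": 2.5, "dz": 0, "turn": 0}
    - {"dx": 0, "dy": 2.5, "dz": 0, "turn": 0}

```text
time: 7.88
eef_pos: [0.4087, -0.3445, 0.1242]
orientation: [0.5, -0.5, 0.5, -0.5]
contact_force: [-0.6, -0.6, -1.7]
opening: 0.0089
```

>>> send_rows:
  motion:
    - {"dx": 0, "dy": 0, "dz": 0, "turn": 0}
    - {"dx": 0, "dy": 0, "dz": 0, "turn": 0}
    - {"dx": 0, "dy": 0, "dz": 0, "turn": 0}
  jaw: 0.4

```text
time: 8.25
eef_pos: [0.409, -0.3447, 0.1246]
orientation: [-0.5, 0.5, -0.5, 0.5]
contact_force: [-0.1, 0.1, -1.1]
opening: 0.0256
```

```bash
python3 go.py .409 -.341 .12 0;python3 look.py 7
```

```text
t 8.25 tcp [ 0.409  -0.3447  0.1246] zang -0.03 open 0.0256 F [-0.1  0.1 -1.1]
dx dy dz turn [-3.7  4.6 -0.1] -0.03 rows 0.1
small rim tool [-0.00475959  0.04923952  0.05156259] world [ 0.45831524 -0.34000851  0.06270144]
wide 18457 [ 0.45508619 -0.32407145  0.06275127] [ 0.3808911  -0.40265929  0.03000037] [ 0.53990227 -0.25986285  0.04299987] 0.036126190356716756
top: wide 507 [ 0.46313583 -0.34069386  0.07452933]
top: small 465 [ 0.46010115 -0.3439842   0.05365844] 0.06329529890571789
```

View pics/w7.png

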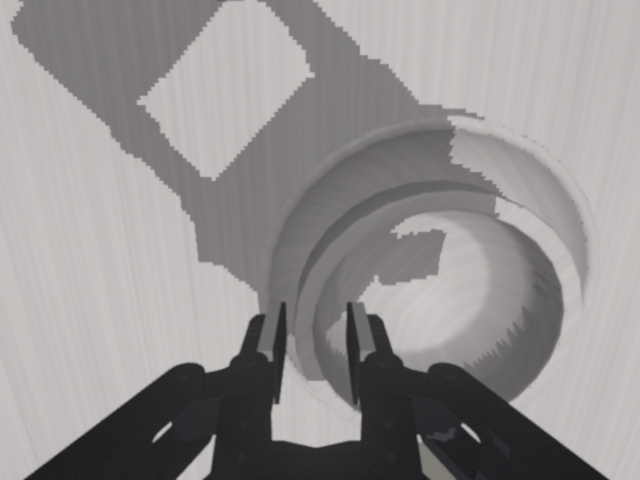

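The cover is released and nested, with the centres about 4 mm apart and the rim at 63 mm. I'll rise and go to the tub.

>>> send_rows:
  motion:
    - {"dx": 0, "dy": -30, "dz": 0, "turn": 0}
    - {"dx": 0, "dy": -80, "dz": 0, "turn": 0}
    - {"dx": 0, "dy": -130, "dz": 0, "turn": 0}
    - {"dx": -60, "dy": -155, "dz": 10, "turn": 0}
    - {"dx": -120, "dy": -155, "dz": 20, "turn": -10}
    - {"dx": -180, "dy": -155, "dz": 30, "turn": -20}
    - {"dx": -240, "dy": -155, "dz": 40, "turn": -30}
    - {"dx": -300, "dy": -155, "dz": 50, "turn": -40.4}

```text
time: 9.45
eef_pos: [0.4591, -0.0427, 0.2797]
orientation: [0.643, -0.643, 0.295, -0.295]
contact_force: [0.6, -0.1, -0.4]
opening: 0.0258
```

```bash
python3 go.py .5 .2325 .28 40.4
```

```text
t 9.45 tcp [ 0.4591 -0.0427  0.2797] zang 40.69 open 0.0258 F [ 0.6 -0.1 -0.4]
dx dy dz turn [-182.    -0.3  210.5] 0.29 rows 4.5
```

>>> send_rows:
  motion:
    - {"dx": -40, "dy": 0, "dz": 47, "turn": 0}
    - {"dx": -80, "dy": 0, "dz": 93, "turn": 0}
    - {"dx": -120, "dy": 0, "dz": 140, "turn": 0}
    - {"dx": -160, "dy": 0, "dz": 186, "turn": 0}
    - {"dx": -182, "dy": 0, "dz": 210, "turn": 0}
    - {"dx": -182, "dy": 0, "dz": 210, "turn": 0}
  jaw: -1

```text
time: 10.2
eef_pos: [0.5011, 0.2323, 0.2793]
orientation: [0.642, -0.642, 0.296, -0.296]
contact_force: [-0.9, -0.5, -0.1]
opening: 0.0853
```

```bash
cat > tub.py <<'E'
from h import *
import sys
k=sys.argv[1]; cx,cy=float(sys.argv[2]),float(sys.argv[3]); za=float(sys.argv[4]); zb=float(sys.argv[5])
for n in ("wrist","top"):
    c=viewer.camera_info(n); s,M=pose(); im,d=viewer.get_image(n); cv2.imwrite(f"pics/{n}{k}.png",im[:,:,::-1])
    P=cloud(c,d)
    W=P[(np.hypot(P[:,0]-cx,P[:,1]-cy)<.12)&(P[:,2]>za)&(P[:,2]<zb)]
    print(n,len(W),np.percentile(W[:,2],[5,50,95]).round(4)); r=cv2.minAreaRect((W[:,:2]*1000).astype(np.float32)); print(r,cv2.boxPoints(r).round(1).tolist())
a=place_of("wrist","tub_center"); 
c=viewer.camera_info("wrist")
for q in a[:2]: print(q,at_z(c,q["at"],.055))
E
python3 go.py .5 .2325 .15 40.4; python3 tub.py 8 .5 .2325 .104 .114
```

```text
t 10.2 tcp [0.5011 0.2323 0.2793] zang 40.58 open 0.0853 F [-0.9 -0.5 -0.1]
dx dy dz turn [ -0.8 129.3  -0.7] 0.18 rows 2.1
wrist 4320 [0.1056 0.1088 0.1102]
((511.373291015625, 225.28558349609375), (97.11833953857422, 205.12185668945312), 55.16474914550781) [[399.5, 244.0], [567.7999877929688, 126.80000305175781], [623.2999877929688, 206.60000610351562], [454.8999938964844, 323.70001220703125]]
top 224 [0.1052 0.1084 0.1115]
((499.94036865234375, 232.4663543701172), (60.61930465698242, 160.7932891845703), 40.50949478149414) [[424.70001220703125, 273.8999938964844], [529.0999755859375, 151.6999969482422], [575.2000122070312, 191.0], [470.79998779296875, 313.29998779296875]]
{'at': [433.4, 24.9], 'score': 0.18} [[0.46929317 0.39166258 0.055     ]]
```

View pics/wrist8.png

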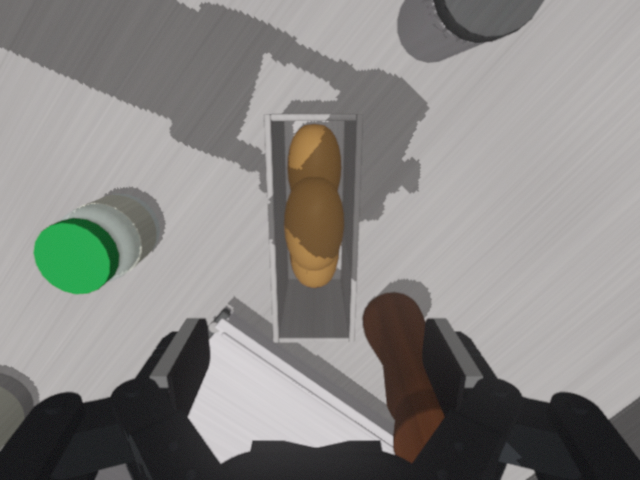

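View pics/top8.png

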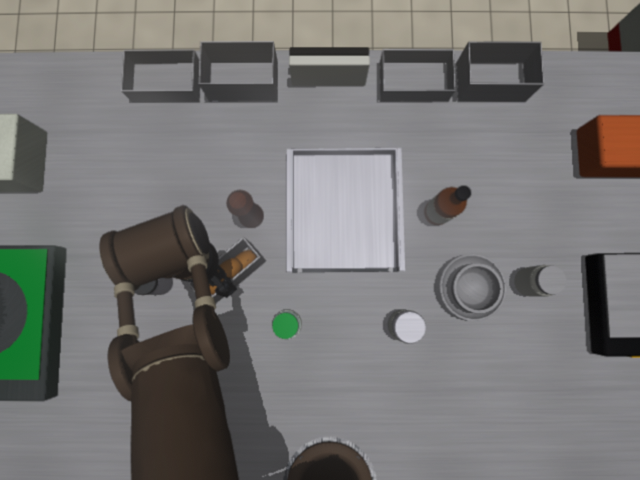

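```bash
cat > tubt.py <<'E'
from h import *
import sys
k=sys.argv[1]
c=viewer.camera_info("wrist"); s,M=pose(); im,d=viewer.get_image("wrist"); cv2.imwrite(f"pics/wrist{k}.png",im[:,:,::-1])
P=cloud(c,d); Q=(P-s["eef_pos"])@M
h=s["eef_pos"][2]-P[:,2]
m=(P[:,2]>.1)&(P[:,2]<.116)&(np.abs(Q[:,2])<.05)&(Q[:,0]<.1)&(Q[:,0]>-.13)
# rows along x: wall positions
W=Q[m]; r=cv2.minAreaRect((W[:,[0,2]]*1000).astype(np.float32)); print("tool x,z rect",len(W),r)
for a in np.arange(-.1,.09,.03):
    w=W[(W[:,0]>a)&(W[:,0]<a+.03)]
    if len(w)>20: print(round(a+.015,3),np.percentile(w[:,2],[2,98]).round(4))
print("maxheight in tub",np.percentile(P[(np.abs(Q[:,2])<.025)&(Q[:,0]<.06)&(Q[:,0]>-.09),2],99.5), "world c",s["eef_pos"]+M@np.array([r[0][0]/1000,0,r[0][1]/1000]))
E
python3 tubt.py 9
```

```text
tool x,z rect 4662 ((-7.564598083496094, 0.6886119842529297), (160.0237274169922, 60.2774543762207), 0.12892787158489227)
-0.085 [-0.0284  0.0301]
-0.055 [-0.0292  0.0303]
-0.025 [-0.0292  0.0304]
0.005 [-0.029   0.0305]
0.035 [-0.0289  0.0306]
0.065 [-0.0283  0.0302]
maxheight in tub 0.29412898492638556 world c [0.4964236  0.23552639 0.27908956]
```

>>> send_rows:
  motion:
    - {"dx": -6, "dy": 30, "dz": 0.5, "turn": 0}
    - {"dx": -6, "dy": 70, "dz": 0.5, "turn": 0}
    - {"dx": -6, "dy": 110, "dz": 0.5, "turn": 0}
    - {"dx": -6, "dy": 132, "dz": 0.5, "turn": 0}
    - {"dx": -6, "dy": 132, "dz": 0.5, "turn": 0}

```text
time: 11.02
eef_pos: [0.4961, 0.233, 0.1454]
orientation: [-0.64, 0.643, -0.299, 0.296]
contact_force: [-0.2, 0.6, -0.0]
opening: 0.0853
```

>>> send_rows:
  motion:
    - {"dx": 0, "dy": 0, "dz": 0, "turn": 0}
    - {"dx": 0, "dy": 0, "dz": 0, "turn": 0}
    - {"dx": 0, "dy": 0, "dz": 0, "turn": 0}
    - {"dx": 0, "dy": 0, "dz": 0, "turn": 0}
  jaw: 1
  squeeze: 60

```text
time: 11.52
eef_pos: [0.4985, 0.2347, 0.1493]
orientation: [0.642, -0.642, 0.296, -0.297]
contact_force: [-1.8, -3.2, 5.3]
opening: 0.0595
```

>>> send_rows:
  motion:
    - {"dx": 0, "dy": -15, "dz": 0, "turn": 0}
    - {"dx": 0, "dy": -35, "dz": 0, "turn": 0}
    - {"dx": 0, "dy": -45, "dz": 0, "turn": 0}
    - {"dx": 0, "dy": -45, "dz": 0, "turn": 0}

```text
time: 12.02
eef_pos: [0.498, 0.2353, 0.1933]
orientation: [0.642, -0.641, 0.296, -0.297]
contact_force: [-0.3, -0.2, -5.2]
opening: 0.0591
```

```bash
python3 go.py .475 -.041 .18 0.6; python3 - <<'E'
from h import *
im,d=viewer.get_image("side"); cv2.imwrite("pics/s10.png",cv2.resize(im[100:340,220:500,::-1],(700,600)))
c=viewer.camera_info("wrist"); im,d=viewer.get_image("wrist"); cv2.imwrite("pics/w10.png",im[:,:,::-1])
E
python3 tubt.py 10 2>&1 | head -3
```

```text
t 12.025 tcp [0.498  0.2353 0.1933] zang 40.38 open 0.0591 F [-0.3 -0.2 -5.2]
dx dy dz turn [ 195.6   13.  -196.6] 39.78 rows 4.4
tool x,z rect 5602 ((-2.9440383911132812, 0.08893394470214844), (158.0677032470703, 57.49760437011719), 0.18471388518810272)
-0.085 [-0.0273  0.0264]
-0.055 [-0.0268  0.0257]
```

View pics/s10.png

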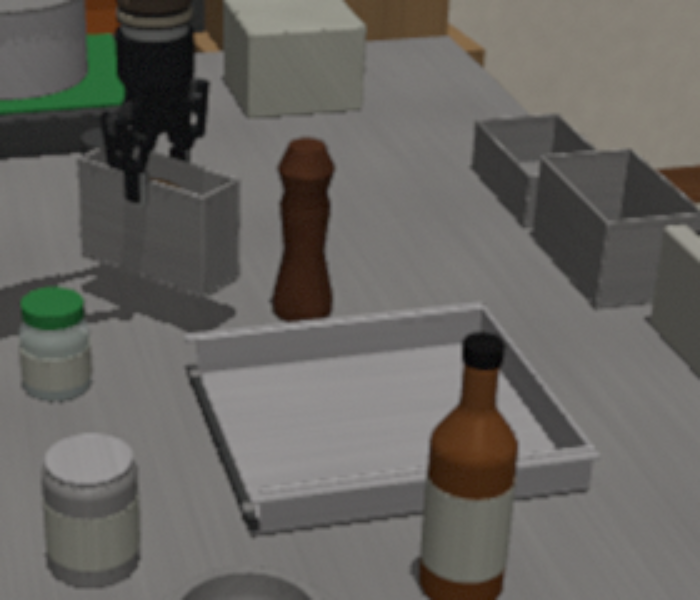

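View pics/w10.png

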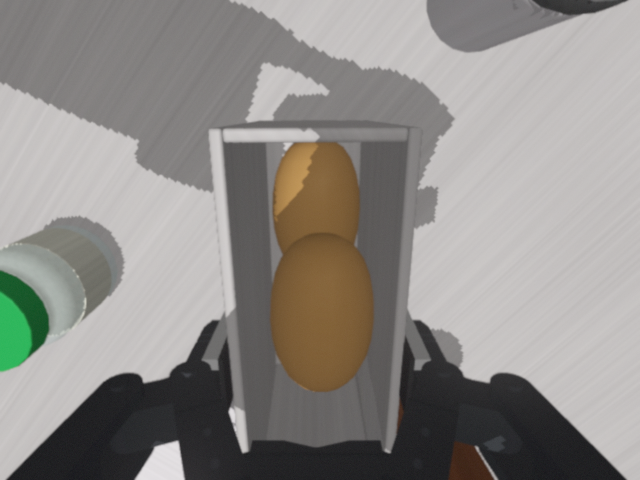

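The tub is lifted level (weight felt, bottom about 44 mm up). I'll raise it a little, turn it square next to where it stood, then carry it in front of the lip.

>>> send_rows:
  motion:
    - {"dx": 3, "dy": -10, "dz": -10, "turn": 8}
    - {"dx": 6, "dy": -20, "dz": -20, "turn": 16}
    - {"dx": 9, "dy": -20, "dz": -30, "turn": 24}
    - {"dx": 12, "dy": -20, "dz": -40, "turn": 32}
    - {"dx": 30, "dy": -20, "dz": -57, "turn": 39.8}
    - {"dx": 60, "dy": -20, "dz": -84, "turn": 39.8}
    - {"dx": 90, "dy": -20, "dz": -111, "turn": 39.8}
    - {"dx": 120, "dy": -20, "dz": -138, "turn": 39.8}

```text
time: 13.18
eef_pos: [0.4695, 0.053, 0.2116]
orientation: [-0.502, 0.503, -0.498, 0.497]
contact_force: [0.9, 1.0, -5.5]
opening: 0.0589
```

```bash
python3 go.py .465 -.041 .19 0.6
```

```text
t 13.175 tcp [0.4695 0.053  0.2116] zang 0.6 open 0.0589 F [ 0.9  1.  -5.5]
dx dy dz turn [94.  21.6 -5.4] -0.0 rows 1.5
```

>>> send_rows:
  motion:
    - {"dx": 30, "dy": 0, "dz": -3, "turn": 0}
    - {"dx": 60, "dy": 0, "dz": -5, "turn": 0}
    - {"dx": 84, "dy": 10, "dz": -5, "turn": 0}
    - {"dx": 94, "dy": 25, "dz": -5, "turn": 0}
    - {"dx": 94, "dy": 41, "dz": -5, "turn": 0}
    - {"dx": 94, "dy": 41, "dz": -5, "turn": 0}

```text
time: 13.92
eef_pos: [0.4641, -0.0388, 0.169]
orientation: [-0.502, 0.504, -0.499, 0.496]
contact_force: [-0.5, 0.3, -5.5]
opening: 0.0588
```

```bash
cat > look2.py <<'E'
from h import *
import sys
k=sys.argv[1]
s,M=pose(); c=viewer.camera_info("wrist"); im,d=viewer.get_image("wrist"); cv2.imwrite(f"pics/w{k}.png",im[:,:,::-1])
im,d=viewer.get_image("side"); cv2.imwrite(f"pics/s{k}.png",cv2.resize(im[120:340,240:500,::-1],(780,660))[:600])
c=viewer.camera_info("top"); im,d=viewer.get_image("top"); cv2.imwrite(f"pics/t{k}.png",cv2.resize(im[140:340,260:460,::-1],(600,600),interpolation=cv2.INTER_CUBIC))
P=cloud(c,d)
e=s["eef_pos"]
W=P[(np.abs(P[:,0]-e[0])<.08)&(np.abs(P[:,1]-e[1])<.12)]
for a in np.arange(-.1,.1,.02):
    w=W[(W[:,1]-e[1]>a)&(W[:,1]-e[1]<a+.02)]
    w=w[np.abs(w[:,2]-(e[2]-.039))<.006]
    if len(w)>3: print("top rim y",round(e[1]+a+.01,3),"x",w[:,0].min().round(4),w[:,0].max().round(4),np.median(w[:,2]).round(4),len(w))
E
python3 go.py .465 -.041 .151 0.6; python3 look2.py 11
```

```text
t 13.925 tcp [ 0.4641 -0.0388  0.169 ] zang 0.59 open 0.0588 F [-0.5  0.3 -5.5]
dx dy dz turn [ 2.2 18.   0.9] -0.01 rows 0.3
top rim y 0.031 x 0.4376 0.4957 0.1306 64
```

View pics/s11.png

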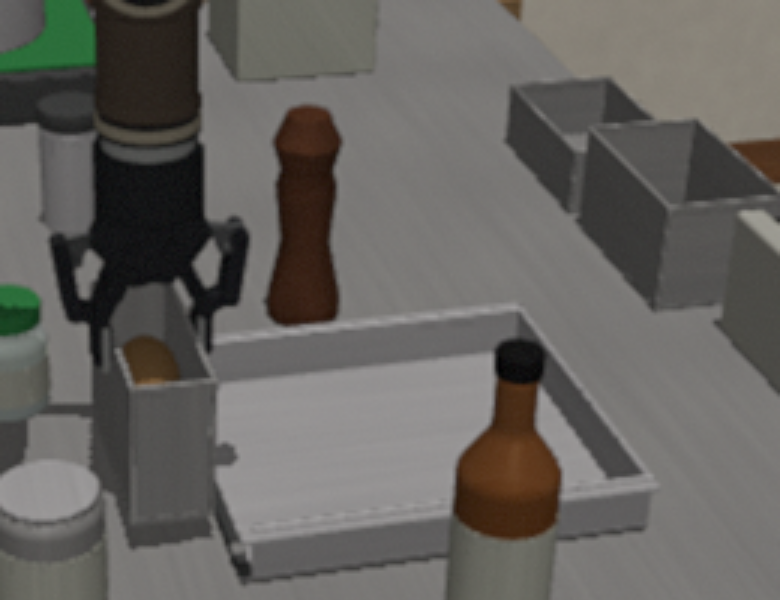

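View pics/t11.png

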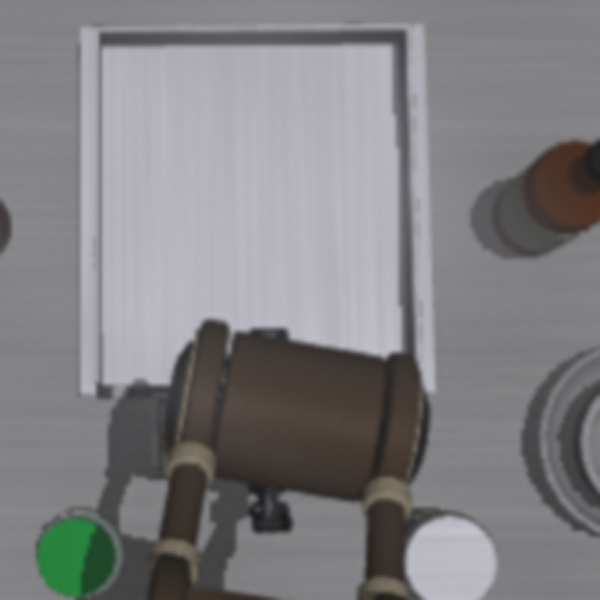

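>>> send_rows:
  motion:
    - {"dx": 1, "dy": 8, "dz": 0, "turn": 0}
    - {"dx": 1, "dy": 14, "dz": 0, "turn": 0}
    - {"dx": 1, "dy": 17, "dz": 0, "turn": 0}
    - {"dx": 1, "dy": 17, "dz": 0, "turn": 0}
    - {"dx": 1, "dy": 17, "dz": 2, "turn": 0}
    - {"dx": 1, "dy": 17, "dz": 3, "turn": 0}
    - {"dx": 1, "dy": 17, "dz": 3, "turn": 0}

```text
time: 14.95
eef_pos: [0.4694, -0.0409, 0.1546]
orientation: [0.503, -0.502, 0.497, -0.498]
contact_force: [0.1, 0.5, -5.2]
opening: 0.0591
```

>>> send_rows:
  motion:
    - {"dx": 0, "dy": 0, "dz": 1, "turn": 0}
    - {"dx": 0, "dy": 0, "dz": 2, "turn": 0}
    - {"dx": 0, "dy": 0, "dz": 2, "turn": 0}

```text
time: 15.32
eef_pos: [0.4701, -0.0407, 0.154]
orientation: [-0.502, 0.503, -0.498, 0.497]
contact_force: [-3.5, -0.6, -4.8]
opening: 0.059
```

```bash
python3 go.py .465 -.041 .151 0.6; python3 look2.py 12
```

```text
t 15.325 tcp [ 0.4701 -0.0407  0.154 ] zang 0.55 open 0.059 F [-3.5 -0.6 -4.8]
dx dy dz turn [ 0.3  3.  -5.1] -0.05 rows 0.1
top rim y 0.029 x 0.444 0.501 0.1141 62
```

View pics/s12.png

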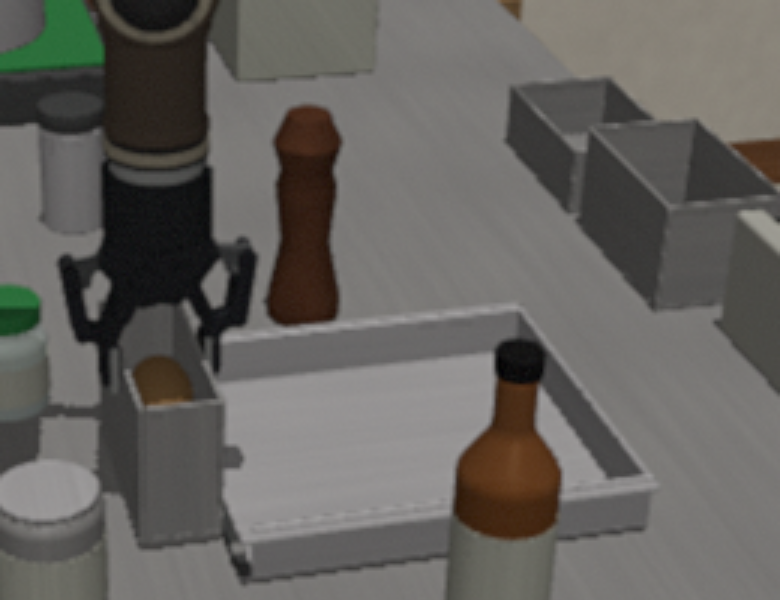

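Contact with the lip is felt (−3.5 N along x), and the top view puts the tub's front face at 0.501. I'll lower the last few mm and release.

>>> send_rows:
  motion:
    - {"dx": 0, "dy": 2, "dz": 0, "turn": 0}
    - {"dx": 0, "dy": 4, "dz": 0, "turn": 0}
    - {"dx": 0, "dy": 4.5, "dz": 0, "turn": 0}
    - {"dx": 0, "dy": 4.5, "dz": 0, "turn": 0}

```text
time: 15.98
eef_pos: [0.4701, -0.0408, 0.1495]
orientation: [-0.502, 0.503, -0.498, 0.497]
contact_force: [-5.6, -0.4, -2.1]
opening: 0.0592
```

>>> send_rows:
  motion:
    - {"dx": 0, "dy": 0, "dz": 0, "turn": 0}
    - {"dx": 0, "dy": 0, "dz": 0, "turn": 0}
    - {"dx": 0, "dy": 0, "dz": 0, "turn": 0}
    - {"dx": 0, "dy": 0, "dz": 0, "turn": 0}
  jaw: -1

```text
time: 16.48
eef_pos: [0.4721, -0.0409, 0.1505]
orientation: [0.503, -0.502, 0.497, -0.498]
contact_force: [0.0, 0.2, -0.3]
opening: 0.0856
```

```bash
python3 go.py .465 -.041 .151 0.6; python3 look2.py 13
```

```text
t 16.475 tcp [ 0.4721 -0.0409  0.1505] zang 0.58 open 0.0856 F [ 0.   0.2 -0.3]
dx dy dz turn [ 0.  -0.6 -7.1] -0.02 rows 0.1
top rim y -0.011 x 0.4418 0.4418 0.11 6
top rim y 0.029 x 0.4419 0.499 0.109 65
```

View pics/s13.png

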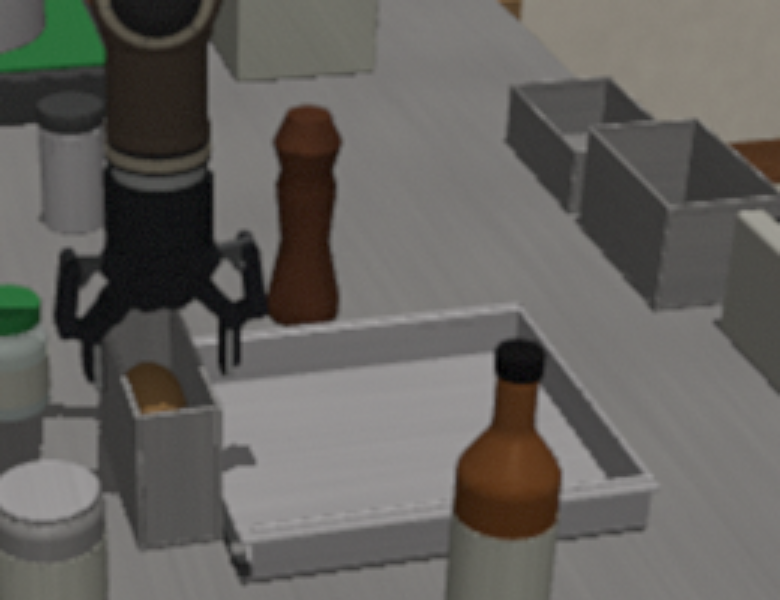

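View pics/w13.png

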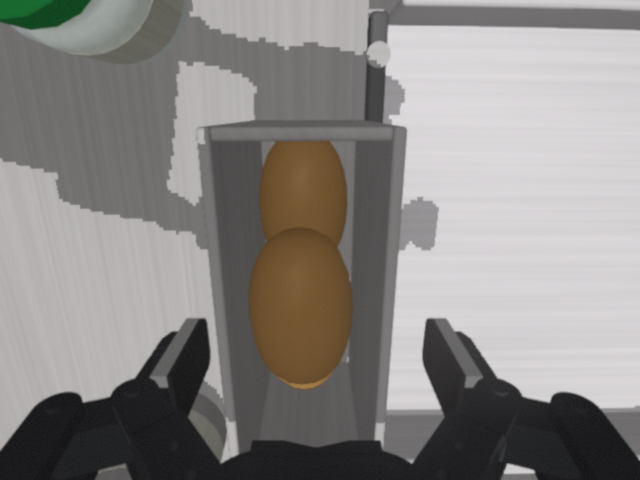

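The tub is released, upright and against the lip: its rim runs from 0.442 to 0.499 in x, and the side view shows it flush. I'll rise, turn the jaws across and drop in behind it.

>>> send_rows:
  motion:
    - {"dx": 0, "dy": -30, "dz": 0, "turn": 0}
    - {"dx": 0, "dy": -80, "dz": 0, "turn": 0}
    - {"dx": 0, "dy": -110, "dz": -10, "turn": -10}
    - {"dx": 0, "dy": -110, "dz": -25, "turn": -20}
    - {"dx": 0, "dy": -110, "dz": -40, "turn": -30}
    - {"dx": 0, "dy": -110, "dz": -55, "turn": -40}
    - {"dx": 0, "dy": -110, "dz": -70, "turn": -50}
    - {"dx": 0, "dy": -110, "dz": -70, "turn": -60}

```text
time: 17.62
eef_pos: [0.4, -0.0414, 0.2596]
orientation: [-0.684, 0.684, -0.178, 0.177]
contact_force: [-0.1, -0.6, -0.6]
opening: 0.0854
```

```bash
python3 go.py .4 -.041 .26 90.6
```

```text
t 17.625 tcp [ 0.4    -0.0414  0.2596] zang 60.89 open 0.0854 F [-0.1 -0.6 -0.6]
dx dy dz turn [-0.2 -0.4  0.3] -29.71 rows 2.8
```

>>> send_rows:
  motion:
    - {"dx": 0, "dy": 0, "dz": 0, "turn": -10}
    - {"dx": 0, "dy": 0, "dz": 0, "turn": -20}
    - {"dx": 0, "dy": 0, "dz": 0, "turn": -29.7}
    - {"dx": 0, "dy": 0, "dz": 0, "turn": -29.7}
  jaw: 0.3

```text
time: 18.12
eef_pos: [0.4011, -0.0415, 0.2598]
orientation: [0.707, -0.707, -0.001, 0.001]
contact_force: [0.5, -0.0, -0.6]
opening: 0.03
```

```bash
python3 go.py .4 -.041 .15 90.6; cat > tubtop.py <<'E'
from h import *
import sys
k=sys.argv[1]
c=viewer.camera_info("top"); im,d=viewer.get_image("top"); cv2.imwrite(f"pics/t{k}.png",cv2.resize(im[140:340,260:460,::-1],(600,600),interpolation=cv2.INTER_CUBIC))
P=cloud(c,d)
W=P[(P[:,0]>.42)&(P[:,0]<.53)&(np.abs(P[:,1]+.04)<.1)&(np.abs(P[:,2]-.109)<.006)]
r=cv2.minAreaRect((W[:,:2]*1000).astype(np.float32)); print("top tub",len(W),r,"x",np.percentile(W[:,0],[1,99]),"y",W[:,1].min(),W[:,1].max())
w,dw=viewer.get_image("wrist"); cv2.imwrite(f"pics/w{k}.png",w[:,:,::-1])
c=viewer.camera_info("wrist");P=cloud(c,dw)
W=P[(P[:,0]>.42)&(P[:,0]<.53)&(np.abs(P[:,1]+.04)<.1)&(np.abs(P[:,2]-.109)<.006)]
if len(W)>10: r=cv2.minAreaRect((W[:,:2]*1000).astype(np.float32)); print("wrist tub",len(W),r)
L=P[(P[:,0]>.48)&(P[:,0]<.53)&(P[:,1]<.08)&(P[:,1]>-.16)&(np.abs(P[:,2]-.011)<.003)]
print("wrist lip",len(L),np.percentile(L[:,0],[2,98]) if len(L) else "")
E
python3 tubtop.py 14
```

```text
t 18.125 tcp [ 0.4011 -0.0415  0.2598] zang 90.16 open 0.03 F [ 0.5 -0.  -0.6]
dx dy dz turn [ -1.1 109.8   0.5] -0.44 rows 1.8
top tub 298 ((471.558349609375, -42.44976043701172), (159.1852569580078, 59.53087615966797), 89.9383544921875) x [0.44173882 0.50121516] y -0.12205522376810701 0.037115737174904496
wrist tub 3492 ((466.7690124511719, -38.57643127441406), (61.459022521972656, 160.01934814453125), 0.6921767592430115)
wrist lip 89 [0.49674819 0.50632766]
```

View pics/w14.png

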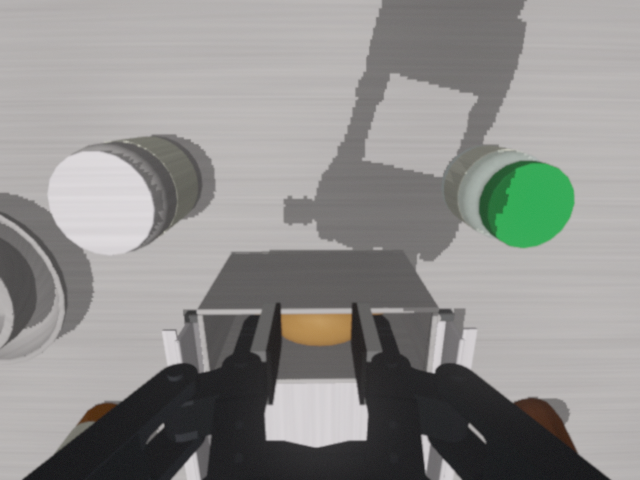

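Step 2 checks out in both cameras: the tub centre is 30 mm before the lip face, square, and 1.5 mm off mid-line. I'll descend behind it and push slowly.

>>> send_rows:
  motion:
    - {"dx": -1, "dy": 40, "dz": 0, "turn": 0}
    - {"dx": -1, "dy": 80, "dz": 0, "turn": 0}
    - {"dx": -1, "dy": 109, "dz": 0, "turn": 0}
    - {"dx": -1, "dy": 109, "dz": 0, "turn": 0}

```text
time: 18.73
eef_pos: [0.3981, -0.0411, 0.1489]
orientation: [0.708, -0.707, 0.001, 0.003]
contact_force: [-0.4, -0.2, -1.0]
opening: 0.0299
```

>>> send_rows:
  motion:
    - {"dx": 10, "dy": 0, "dz": 0, "turn": 0}
    - {"dx": 20, "dy": 0, "dz": 0, "turn": 0}
    - {"dx": 28, "dy": 0, "dz": 0, "turn": 0}
    - {"dx": 34, "dy": 0, "dz": 0, "turn": 0}
    - {"dx": 40, "dy": 0, "dz": 0, "turn": 0}
    - {"dx": 45, "dy": 0, "dz": 0, "turn": 0}

```text
time: 19.48
eef_pos: [0.4433, -0.041, 0.1508]
orientation: [0.707, -0.707, 0.0, 0.004]
contact_force: [-7.3, 0.4, 7.5]
opening: 0.0298
```

```bash
python3 go.py .4 -.041 .15 90.6; python3 - <<'E'
from h import *
im,d=viewer.get_image("side"); cv2.imwrite("pics/s15.png",cv2.resize(im[120:340,240:500,::-1],(709,600)))
E
```

```text
t 19.475 tcp [ 0.4433 -0.041   0.1508] zang 90.29 open 0.0298 F [-7.3  0.4  7.5]
dx dy dz turn [-43.3   1.1   0.2] -0.31 rows 0.7
```

View pics/s15.png

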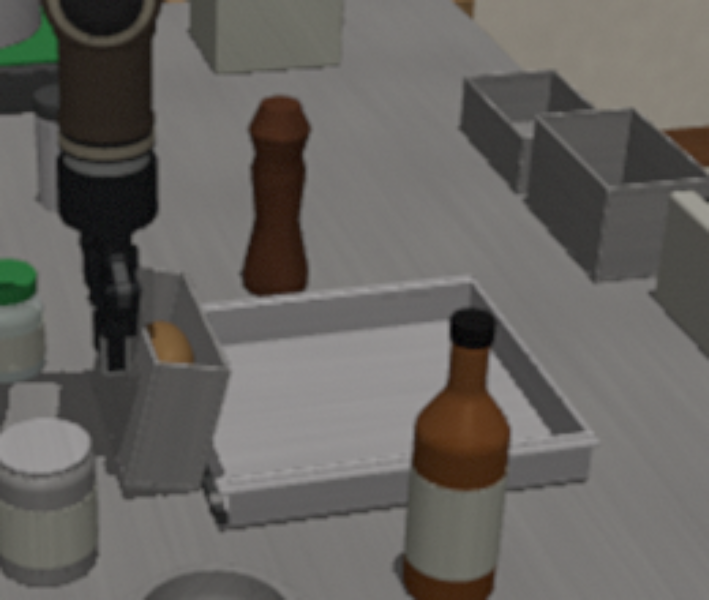

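The tub pivots on the lip, at about 12° so far. I'll continue.

>>> send_rows:
  motion:
    - {"dx": 6, "dy": -1, "dz": 0, "turn": 0}
    - {"dx": 12, "dy": -3, "dz": 0, "turn": 0}
    - {"dx": 18, "dy": -5, "dz": 0, "turn": 0}
    - {"dx": 24, "dy": -6, "dz": 0, "turn": 0}
    - {"dx": 30, "dy": -6, "dz": 0, "turn": 0}
    - {"dx": 36, "dy": -6, "dz": 0, "turn": 0}

```text
time: 20.27
eef_pos: [0.4824, -0.0412, 0.1576]
orientation: [-0.707, 0.707, 0.002, -0.001]
contact_force: [0.1, -0.8, 0.1]
opening: 0.03
```

```bash
python3 go.py .4 -.041 .15 90.6; python3 - <<'E'
from h import *
im,d=viewer.get_image("side"); cv2.imwrite("pics/s16.png",cv2.resize(im[120:340,240:500,::-1],(709,600)))
E
```

```text
t 20.275 tcp [ 0.4824 -0.0412  0.1576] zang 90.27 open 0.03 F [ 0.1 -0.8  0.1]
dx dy dz turn [-82.4   7.4   0.6] -0.33 rows 1.3
```

View pics/s16.png

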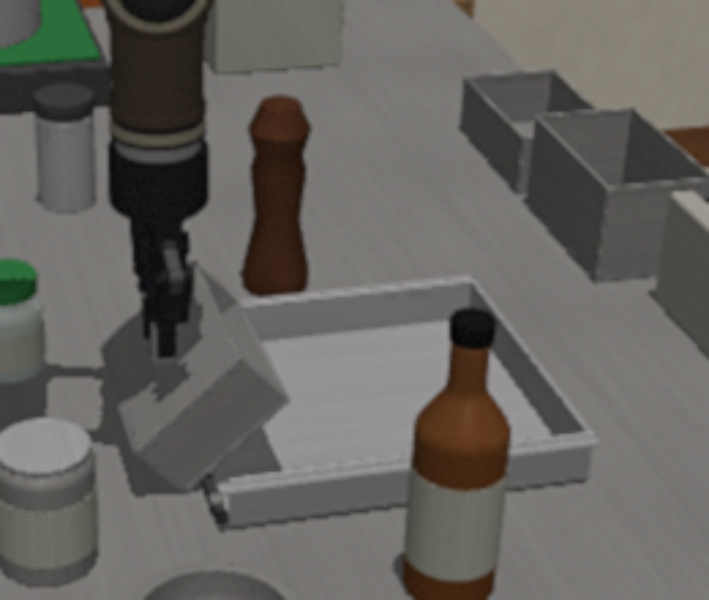

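It is tipping by itself (no contact force). I'll back off and wait.

>>> send_rows:
  motion:
    - {"dx": -5, "dy": -10, "dz": 0, "turn": 0}
    - {"dx": -15, "dy": -30, "dz": 0, "turn": 0}
    - {"dx": -25, "dy": -40, "dz": 0, "turn": 0}
    - {"dx": -35, "dy": -40, "dz": 0, "turn": 0}
    - {"dx": -60, "dy": -40, "dz": 0, "turn": 0}
    - {"dx": -60, "dy": -40, "dz": 0, "turn": 0}

```text
time: 21.08
eef_pos: [0.4186, -0.0411, 0.1958]
orientation: [0.707, -0.707, -0.0, 0.003]
contact_force: [0.5, -0.1, 0.2]
opening: 0.0298
```

```bash
python3 go.py .4 -.041 .15 90.6; python3 - <<'E'
from h import *
im,d=viewer.get_image("side"); cv2.imwrite("pics/s17.png",cv2.resize(im[120:340,240:500,::-1],(709,600)))
im,d=viewer.get_image("top"); cv2.imwrite("pics/t17.png",cv2.resize(im[140:340,260:460,::-1],(600,600),interpolation=cv2.INTER_CUBIC)); np.save("pics/t17.npy",d)
E
```

```text
t 21.075 tcp [ 0.4186 -0.0411  0.1958] zang 90.24 open 0.0298 F [ 0.5 -0.1  0.2]
dx dy dz turn [-18.5  45.8   0.1] -0.36 rows 0.8
```

View pics/s17.png

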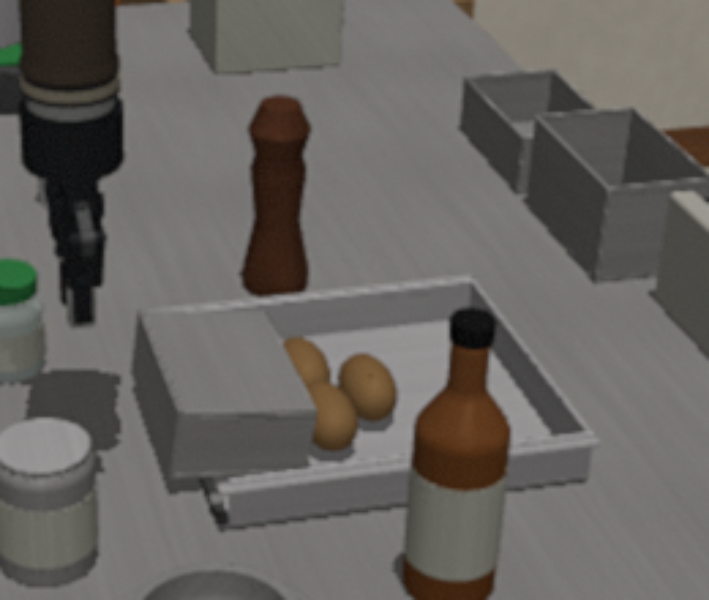

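View pics/t17.png

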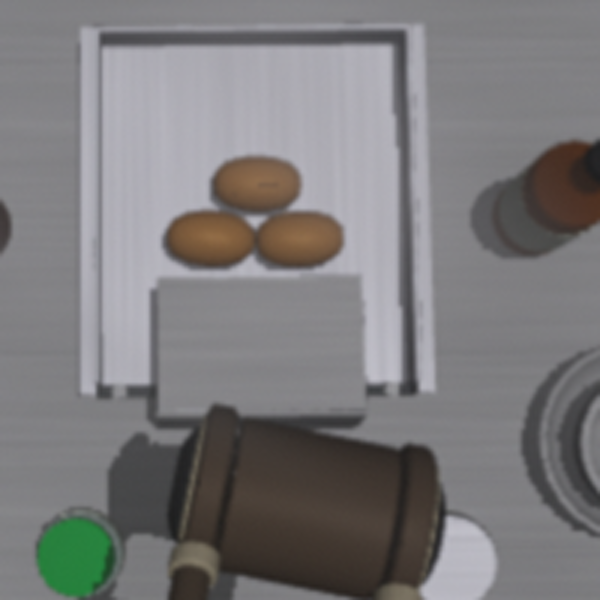

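The tub has tipped over the lip and all three potatoes lie clear of its mouth in the tray. I'll raise the arm well away and run the final checks.

>>> send_rows:
  motion:
    - {"dx": 0, "dy": -50, "dz": 0, "turn": 0}
    - {"dx": -40, "dy": -90, "dz": 0, "turn": 0}
    - {"dx": -80, "dy": -100, "dz": 0, "turn": 0}
    - {"dx": -80, "dy": -100, "dz": 0, "turn": 0}
    - {"dx": -80, "dy": -100, "dz": 0, "turn": 0}
    - {"dx": -80, "dy": -100, "dz": 0, "turn": 0}

```text
time: 21.92
eef_pos: [0.342, -0.0419, 0.2966]
orientation: [0.707, -0.707, -0.002, 0.002]
contact_force: [-0.0, -0.9, -0.2]
opening: 0.0302
```

```bash
python3 go.py .4 -.041 .15 90.6; python3 - <<'E'
from h import *
from scipy.optimize import least_squares
c=viewer.camera_info("top"); im,d=viewer.get_image("top"); cv2.imwrite("pics/t18.png",im[:,:,::-1])
P=cloud(c,d)
fit=lambda S,x0: least_squares(lambda p:np.hypot(S[:,0]-p[0],S[:,1]-p[1])-p[2],x0,loss="soft_l1",f_scale=.002).x
# tub upper face
W=P[(P[:,0]>.46)&(P[:,0]<.62)&(np.abs(P[:,1]+.042)<.085)&(P[:,2]>.055)&(P[:,2]<.085)]
r=cv2.minAreaRect((W[:,:2]*1000).astype(np.float32)); pl=np.linalg.lstsq(np.c_[W[:,:2],np.ones(len(W))],W[:,2],rcond=None)[0]
print("tub face",len(W),r,"x",np.percentile(W[:,0],[1,99]),"z",np.percentile(W[:,2],[2,50,98]),"slope x,y",pl[:2], "tilt",np.pi/2-np.arctan(pl[0]))
for l in ("potato0_center","tub_center"):
    for q in place_of("top",l)[:4]: print(l,q["score"],at_z(c,q["at"],.026 if l[0]=="p" else .045).round(3))
for n,z,r0 in (("wide",.038,.077),("small",.063,.054)):
    S=P[(np.hypot(P[:,0]-.46,P[:,1]+.34)<.1)&(np.abs(P[:,2]-z)<.004)]
    if n=="small": S=S[np.hypot(S[:,0]-.46,S[:,1]+.342)<.07]
    print(n,len(S),fit(S[:,:2],[.46,-.34,r0]),np.linalg.lstsq(np.c_[S[:,:2],np.ones(len(S))],S[:,2],rcond=None)[0][:2])
for n,x,y in (("oil",.654,-.265),("mill",.6385,.1923),("jar",.376,.0875),("tin",.37,-.1765),("can",.48,-.49),("shak",.48,.41)):
    Q=P[np.hypot(P[:,0]-x,P[:,1]-y)<.08];Q=Q[Q[:,2]>.085]
    if len(Q): t=np.percentile(Q[:,2],95);Q=Q[Q[:,2]>t-.008]; print(n,t,Q.mean(0))
im,d=viewer.get_image("side"); cv2.imwrite("pics/s18.png",im[:,:,::-1])
E
```

```text
t 21.925 tcp [ 0.342  -0.0419  0.2966] zang 90.28 open 0.0302 F [-0.  -0.9 -0.2]
dx dy dz turn [ 58.1 146.5   0.6] -0.32 rows 2.5
tub face 3305 ((535.9158935546875, -42.0113525390625), (110.23474884033203, 160.59974670410156), 0.09118553251028061) x [0.48092191 0.59042825] z [0.06033967 0.06856016 0.07647279] slope x,y [-0.10526262 -0.0014571 ] tilt 1.6756727336670465
potato0_center 0.96 [[ 0.683 -0.07   0.026]]
tub_center 0.74 [[ 0.532 -0.043  0.045]]
tub_center 0.73 [[ 0.378 -0.166  0.045]]
tub_center 0.32 [[0.476 0.4   0.045]]
wide 707 [ 0.46329886 -0.34032307  0.07431605] [0.00151039 0.00297243]
small 511 [ 0.46039661 -0.34419084  0.05360102] [ 0.00083211 -0.00052771]
oil 0.220831551799476 [ 0.64865439 -0.26840538  0.2195623 ]
mill 0.18811365662064383 [0.63994318 0.19055524 0.18536688]
jar 0.5741248082006732 [0.35816949 0.012713   0.57171094]
tin 0.5676124714752742 [ 0.35661734 -0.10110792  0.56787521]
can 0.12217321051797739 [ 0.47658282 -0.48780838  0.11973015]
shak 0.12131285631983647 [0.47548615 0.40851017 0.11851927]
```

View pics/t18.png

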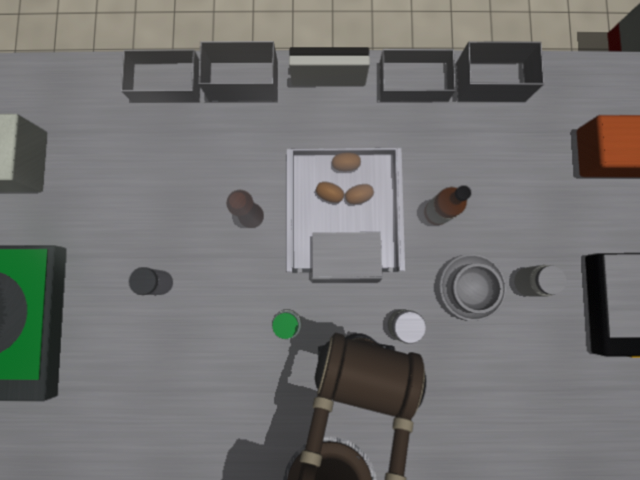

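View pics/s18.png

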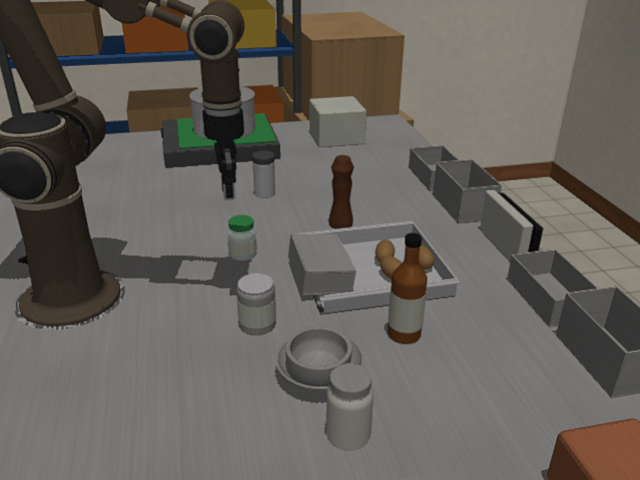

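The potatoes are still rolling, from rows around 190 up to 162. I'll wait for them to settle.

>>> send_rows:
  motion:
    - {"dx": 0, "dy": 0, "dz": 0, "turn": 0}
    - {"dx": 0, "dy": 0, "dz": 0, "turn": 0}
    - {"dx": 0, "dy": 0, "dz": 0, "turn": 0}
    - {"dx": 0, "dy": 0, "dz": 0, "turn": 0}
    - {"dx": 0, "dy": 0, "dz": 0, "turn": 0}
    - {"dx": 0, "dy": 0, "dz": 0, "turn": 0}
    - {"dx": 0, "dy": 0, "dz": 0, "turn": 0}
    - {"dx": 0, "dy": 0, "dz": 0, "turn": 0}

```text
time: 23.12
eef_pos: [0.3412, -0.0418, 0.2969]
orientation: [0.707, -0.707, -0.002, 0.002]
contact_force: [0.5, 0.3, 0.5]
opening: 0.0299
```

>>> send_rows:
  motion:
    - {"dx": 0, "dy": 0, "dz": 0, "turn": 0}
    - {"dx": 0, "dy": 0, "dz": 0, "turn": 0}
    - {"dx": 0, "dy": 0, "dz": 0, "turn": 0}
    - {"dx": 0, "dy": 0, "dz": 0, "turn": 0}
    - {"dx": 0, "dy": 0, "dz": 0, "turn": 0}
    - {"dx": 0, "dy": 0, "dz": 0, "turn": 0}
    - {"dx": 0, "dy": 0, "dz": 0, "turn": 0}
    - {"dx": 0, "dy": 0, "dz": 0, "turn": 0}

```text
time: 24.12
eef_pos: [0.3412, -0.0418, 0.2969]
orientation: [0.707, -0.707, -0.002, 0.002]
contact_force: [-0.0, -0.1, 0.5]
opening: 0.0301
```

```bash
python3 - <<'E'
from h import *
c=viewer.camera_info("top")
for i in range(3):
    im,d=viewer.get_image("top"); P=cloud(c,d)
    hsv=cv2.cvtColor(im,cv2.COLOR_RGB2HSV); m=((hsv[...,0]<22)&(hsv[...,1]>90)).astype(np.uint8)
    m[:,:288]=0;m[:,402:]=0;m[:148]=0;m[272:]=0
    n,l,st,ce=cv2.connectedComponentsWithStats(m)
    print([(st[j,4],at_z(c,ce[j],.03)[0].round(3).tolist(), round(float(np.percentile(cloud(c,d,l==j)[:,2],98)),3)) for j in range(1,n) if st[j,4]>40])
    W=P[(P[:,0]>.46)&(P[:,0]<.62)&(np.abs(P[:,1]+.042)<.085)&(P[:,2]>.055)&(P[:,2]<.085)]
    print(cv2.minAreaRect((W[:,:2]*1000).astype(np.float32))[0])
cv2.imwrite("pics/t19.png",im[:,:,::-1])
print(robot.read_state()["time"])
for n,z in (("wide",.038),("small",.0)): pass
for q in outline_of("top","potato0_center")[:4]: print(q["score"],q["extent"])
E
```

```text
[(np.int32(113), [0.777, -0.049, 0.03], 0.051), (np.int32(338), [0.695, -0.003, 0.03], 0.05), (np.int32(135), [0.688, -0.067, 0.03], 0.051)]
(536.0831298828125, -41.99500274658203)
[(np.int32(109), [0.777, -0.048, 0.03], 0.05), (np.int32(340), [0.695, -0.003, 0.03], 0.05), (np.int32(138), [0.688, -0.068, 0.03], 0.051)]
(535.9441528320312, -41.98224639892578)
[(np.int32(107), [0.776, -0.049, 0.03], 0.051), (np.int32(338), [0.695, -0.003, 0.03], 0.05), (np.int32(137), [0.688, -0.068, 0.03], 0.05)]
(535.8894653320312, -41.995819091796875)
24.275
0.84 [344.4, 187.0, 29.0, 16.8]
```

View pics/t19.png

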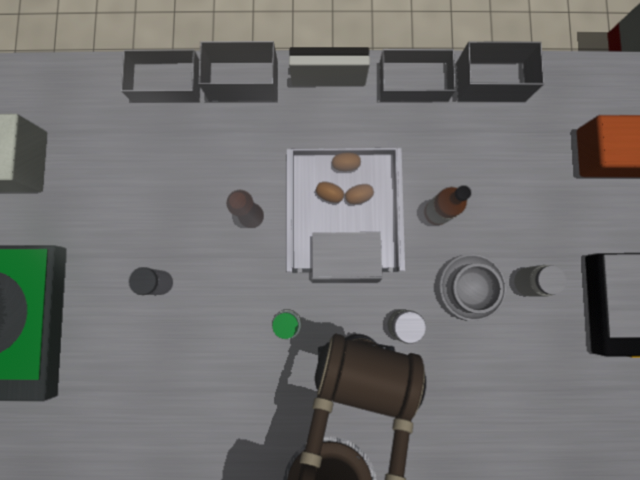

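```bash
python3 -c "
from bench import order
print(order.sign_off())"
```

```text
the job is handed in; nothing more can be done
None
```

The job is handed in at about 24 s of the 67 s allowed; no verdict was reported. All three steps were done in order, and my last checks found nothing out of limits.

- **Small cover:** I pinched it by the rim, lifted it out of the tray, set it inside the wide cover and let go. The last check put the centres about 5 mm apart, both covers level, with the small cover's rim at about 63 mm.
- **Tub upright:** I carried it level to the front of the tray and moved it forward until I felt the lip (about 3.5 N), then lowered and released it. Both cameras put its centre 30 mm before the lip face. It stood square to the tray, about 1.5 mm off mid-line.
- **Tub tipped:** I pushed it with the gripper about 80 mm up, and it fell over by itself. It lies at rest across the lip, tilted about 1.68 rad. Its centre is about 31 mm past the lip face and about 38 mm up.
- **Potatoes:** All three are out and still, 185–275 mm into the tray. Their tops are at about 50 mm.
- **Other things on the counter:** The oil, mill, canister and shaker were re-measured within 1 mm of where they started. The arm hid the jar and the tin from the depth check, so I judged them only by their unchanged place in the picture.
- **Disagreement:** The top and wrist cameras differed by 3–5 mm in absolute position. I therefore relied on measurements within one camera and on the contact force.

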